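Stack a sample cell in the gauge nest and shuttle it under the head

TASK

Holding up the release bar, slide the gauge carriage out to its loading notch, nearest the robot, and let the bar catch there; then stack the sample cell flat and squarely between the nest's posts: the cell body first, then every spacer from the turntable, then the solid top disc. With the cell complete, hold the bar up again, slide the carriage to the measuring notch under the head and let the bar drop fully home; leave the vial and the tape roll where they stand.

Things in the scene. Friction and masses are not known exactly. Their poses are not given: they have to be found in the camera images.
- nest_seat (a point): centre of the nest's seat, the flat round floor of the pocket on the gauge carriage, 44 mm above the worktop; the deck round it lies 8 mm lower. x axis along the track, from the loading end toward the measuring head (away from the robot); z up
- nest_mouth (a point): on the nest's axis, 57 mm above the seat, level with the tops of its four steel posts. Their flat inner faces stand 31.5 mm from the axis (63 mm across, flared for the top 6 mm) at 45, 135, 225 and 315 degrees of this frame (axes as nest_seat); gaps between posts are at least 36 mm wide, so fingers closing along x or y fit between
- gauge: the fixed gauge; origin on the worktop below the measuring head, x axis along the track away from the loading end. The head is a bridge over the track, 40 mm deep along it, 124 mm wide, its nose 118 mm and its top 161 mm above the worktop. The base plate reaches from x -300 to 70 mm, y +-62 mm
- bar_grip (a point): centre of the release bar's black crosspiece: 12 mm thick along the track (x), 50 mm long across it, 16 mm high, on a stem 95 mm from the nest's axis on the loading side (-x). 115 mm above the worktop with the bar down, with 41 mm free below its underside down to the carriage's guide block. Axes as nest_seat
- carriage (a joint): carriage position on the track, m: 0 = measuring notch, nest under the head; 0.15 = loading notch, nearest the robot; more notches at 0.05 and 0.10. Grows toward the robot; stops at -0.003 and 0.156. Friction about 1.2 N. Starts between two notches, anywhere from 0.013 to 0.037
- release_bar (a joint): height of the release bar, m: 0 = fully down, pawl in a notch, carriage locked to about 1 mm; 0.022 = top stop. A spring presses it down with 3 to 4 N. Above 0.012 it frees the carriage. Let go within about 7 mm of a notch it drops in; elsewhere it rests on the rack at about 0.0115 and the carriage is not caught
- cell_body: aluminium cell body, a squat cylinder 22 mm high with a dark band round its side and a shallow 51 mm recess (1.5 mm deep) in its top, round, 60 mm in diameter, origin at the centre of its underside, z up. 150 g or so, stands on the worktop
- top_disc: solid steel disc 8 mm thick with rounded rim and a slight recess in its top, round, 60 mm in diameter, origin at the centre of its underside, z up. About 120 g, lies on the worktop
- spacer_0: flat grey spacer 7 mm thick with a shallow 36 mm recess (1.5 mm deep) in its top, round, 60 mm in diameter, origin at the centre of its underside, z up. About 50 g; starts on the turntable (its top 24 mm above the worktop, 250 mm in diameter). Two to four of these spacers are there; the rest are absent
- spacer_1: flat grey spacer 7 mm thick with a shallow 36 mm recess (1.5 mm deep) in its top, round, 60 mm in diameter, origin at the centre of its underside, z up. About 50 g; starts on the turntable (its top 24 mm above the worktop, 250 mm in diameter). Two to four of these spacers are there; the rest are absent
- spacer_2: flat grey spacer 7 mm thick with a shallow 36 mm recess (1.5 mm deep) in its top, round, 60 mm in diameter, origin at the centre of its underside, z up. About 50 g; starts on the turntable (its top 24 mm above the worktop, 250 mm in diameter). Two to four of these spacers are there; the rest are absent
- spacer_3: flat grey spacer 7 mm thick with a shallow 36 mm recess (1.5 mm deep) in its top, round, 60 mm in diameter, origin at the centre of its underside, z up. About 50 g; starts on the turntable (its top 24 mm above the worktop, 250 mm in diameter). Two to four of these spacers are there; the rest are absent
- turntable_base: centre of the low grey turntable, origin on the worktop; its plain flat platter, 250 mm in diameter, top at 24 mm, turns freely on its axis when pushed, taking what lies on it along
- pipette_carousel: obstacle that stays where it is: upright pipette stand, 276 mm tall, reaching about 115 mm from its origin (on the worktop under its axis)
- touch_panel: obstacle that stays where it is: tilted touch screen on a foot, 179 mm tall, reaching about 135 mm from its origin in y and 115 mm in x
- vial: bystander: white vial with a screw cap, 29 mm in diameter, 61 mm tall, origin at its foot
- tape: bystander: small tape roll, 52 mm in diameter, 12 mm high, origin at its underside
Things that resemble listed ones, but are neither listed nor needed, are in the scene too. Leave any green look-alike of the spacer_3 alone.

How it is judged:
On the way, in this order (a step that is already met when the one before it is completed fails the run):
1. carriage caught in the loading notch, release bar down (value of joint carriage between 0.146 and 0.154 m and value of joint release_bar below 0.003 m), for 0.2 s.
2. cell body seated in the nest with the carriage in the loading notch (all of step 1 and horizontal distance between cell_body and nest_seat below 0.004 m and angle between cell_body's own z axis and vertical below 0.06 rad and z of cell_body in the frame of nest_seat between -0.003 and 0.003 m and linear speed of cell_body below 0.03 m/s), for 0.2 s.
3. every spacer present stacked on the cell body in the nest (horizontal distance between each of cell_body, spacer_0, spacer_1, spacer_2, spacer_3 and nest_seat below 0.004 m and angle between each of cell_body, spacer_0, spacer_1, spacer_2, spacer_3's own z axis and vertical below 0.06 rad and z of cell_body in the frame of nest_seat between -0.003 and 0.003 m and linear speed of each of cell_body, spacer_0, spacer_1, spacer_2, spacer_3 below 0.03 m/s and z of spacer_0 in the frame of nest_seat between 0.019 and 0.046 m and z of spacer_1 in the frame of nest_seat between 0.019 and 0.046 m and z of spacer_2 in the frame of nest_seat between 0.019 and 0.046 m and z of spacer_3 in the frame of nest_seat between 0.019 and 0.046 m), for 0.2 s.
4. top disc lying flat on the spacers in the nest (all of step 3 and horizontal distance between top_disc and nest_seat below 0.004 m and angle between top_disc's own z axis and vertical below 0.06 rad and z of top_disc in the frame of nest_seat between 0.026 and 0.053 m and linear speed of top_disc below 0.03 m/s and z of top_disc in the frame of spacer_0 above 0.005 m and z of top_disc in the frame of spacer_1 above 0.005 m and z of top_disc in the frame of spacer_2 above 0.005 m and z of top_disc in the frame of spacer_3 above 0.005 m), for 0.2 s.
At the end, for the whole second after the job is handed in: The carriage is within 4 mm of the measuring notch with the release bar down (under 3 mm), and in the nest, at rest, flat within 0.06 rad and within 4 mm of the nest's axis, lie the cell body on the seat, on it all the spacers present, and the top disc above them all (all of step 4 and value of joint carriage between -0.0035 and 0.004 m and value of joint release_bar below 0.003 m); the robot touches nothing.
It fails at once if the vial is displaced by more than 30 mm (distance of vial from where it was at the start of the episode above 0.03 m).
It fails at once if the tape roll is displaced by more than 30 mm (distance of tape from where it was at the start of the episode above 0.03 m).
Of spacer_0, spacer_1, spacer_2, spacer_3 only 2 to 4 are there at a start; the rules pass over those that are not, and their reading is None.
At some moment in a run one of cell_body, top_disc, spacer_0, spacer_1, spacer_2, spacer_3 may be knocked a few centimetres aside while the robot is not near it.
It also fails if it takes over 210 s, if anything falls off the work surface, if the arm or the gripper's body presses on something with over 40 N, if the wrist force passes 120 N, or if a joint passes its speed limit or range.

ROBOT

A 7-joint arm with a two-finger parallel gripper is mounted at the origin on a cart in front of the work surface, level with it; the furniture and walls round the work are solid. World frame = base frame: x ahead of the robot, y to its left, z up, the work surface at z = 0. Lengths are in m, angles in rad, forces in N, time in s.
With the tool pointing down it reaches from about 0.35 to 0.9 m from the base axis. Payload 8.1 kg.
Tool frame: the origin (TCP) lies at the centre of the arm's flange, where the gripper is bolted on; the fingertips stand env.tcp_to_tips ahead of it and the grasp point (between the pads) lies 155 mm ahead of it (env.tcp_to_tips is the distance from the TCP to the fingertips, in m); z points along the fingers, y is the line along which they close (so a half turn about z gives the same grasp; the last joint's range is limited). The gripper opens to 85 mm and grips with 20 to 120 N. Pads are 22 mm wide; open, the fingers measure 114 mm over their backs; the gripper's body (76 mm by 85 mm) begins 54 mm behind the grasp point. The pads swing forward as they close: fully open they stand 13 mm farther back than shut.
Start: joints at [1.135, 0.434, 0.025, 1.573, -0.012, 1.134, -0.075], TCP at [0.204, -0.591, 0.405] pointing down, gripper open.
Joint ranges: [-2.62, 2.62], [-0.44, 2.09], [-1.27, 1.32], [0.08, 2.57], [-1.32, 4.46], [0.12, 2], [-2.74, 2.74]. Speed limits (rad/s): [2.22, 2.22, 3.01, 3.01, 3.14, 3.14, 3.14].

INTERFACE

Orientations are given as a 3x3 rotation matrix whose columns are the frame's x, y, z axes.
In Python, from rig import env, camera, camera_params gives the robot as it stands.
- The arm moves only by the tool jog_arm, never from a script. Its argument "plan" is a list of rows, each a list of 2 entries, a list of its own where there are three numbers: the shift along the tool's x, y, z in mm, then the turn, a rotation vector about the tool's x, y, z in degrees. A call has 1 to 20 rows; each row shifts and turns the commanded pose from where the row before left it, along the tool's axes as they then stand; what a row does not reach is not made up. A row lasts 1/10 s, in which the tool goes at most 50 mm and 8.59 degrees, less where a joint would pass 70% of its speed; a pose out of reach is approached as far as the arm can. A call with a gripper value outside its range is refused whole. "fingers" is the finger opening in mm, from 0 to 85.4, set as the call begins (left out, the last holds). The fingers move at their own pace and stop on an object; "newtons" is the grip in N (left out, the last holds). Time passes only in rows, so rows that do not move let the fingers close. It gives the time, the measured TCP pose, the force, the opening and the grip force at its end, in the units of the state.
- env.observe(): the state, without advancing time (a new reading comes with each control period).
- camera(name): name is "side" or "top"; returns the picture (384x512x3 uint8, red, green, blue); there is no depth.
- camera_params(name): a dict with "camera_matrix" (3x3 intrinsics, pixels), "eye" and "attitude" of the camera in the world. Camera axes: x right, y up, looking along -z (the intrinsics and any distortion apply to the point x, -y, -z); pixel columns grow to the right and rows downward; lengths in m; the calibration is good to about 2 mm. A picture is of the moment at which its call begins. camera_params takes no time and is no camera call.
- env.close_job(): hands the job in; it is judged then, once.
The state is a dict: "t": time; "joint_positions": joint angles; "qvel": joint speeds; "joint_torque": joint torques, N m; "ee_pos": TCP position; "tcp_rot": TCP orientation; "wrist_force": force on the tool from outside, world axes, zero at the start; "wrist_torque": the same for the moment, N m; "gripper_width": finger opening in m; "finger_force": force on a finger pad.
Only numpy, scipy, OpenCV 4.12 (cv2) and the standard library are available. Lean on these libraries where they do the work, as an engineer would, in place of code of your own. Each camera call takes 0.05 s, during which the arm holds its last target. There are 200 camera calls.

## Working session

There is one attempt and no reset: what is moved stays moved. The work goes in short steps, Python scripts to look and compute and a tool call to move; the robot and the scene stay as the last step left them, time stands still between calls to the robot, and variables do not carry over. Pictures are saved under pics/ and viewed, at most 14 in all, crops included, and the job is handed in when it is done.

Besides the shell and the picture viewer there is one more tool, called as name([rows], argument=value, ...), one row to a line, values as JSON. jog_arm: Moves the arm, as the interface text tells. Its arguments: {"type":"object","properties":{"plan":{"type":"array"},"fingers":{"type":"number"},"newtons":{"type":"number"}},"required":["plan"]}

```bash
ls; mkdir -p pics; python3 - <<'E'
from rig import env,camera,camera_params
import cv2
for n in("top","side"):
    cv2.imwrite(f"pics/{n}0.png",camera(n)[:,:,::-1]); print(n,camera_params(n))
o=env.observe();print(o,env.tcp_to_tips)
E
```

```text
pics
top {'camera_matrix': array([[373.78319424,   0.        , 261.21020644],
       [  0.        , 373.78319424, 190.46324016],
       [  0.        ,   0.        ,   1.        ]]), 'eye': array([ 0.47989139, -0.15739843,  1.24082992]), 'attitude': array([[ 0.01292946,  0.99823825, -0.05790701],
       [-0.99975501,  0.0118652 , -0.01868506],
       [-0.01796507,  0.05813441,  0.99814711]])}
side {'camera_matrix': array([[487.69104878,   0.        , 258.57155654],
       [  0.        , 487.69104878, 190.63306105],
       [  0.        ,   0.        ,   1.        ]]), 'eye': array([ 0.4991439 , -1.51629749,  0.76867551]), 'attitude': array([[ 0.99883482,  0.01278213, -0.04653627],
       [-0.04743147,  0.43790331, -0.89776998],
       [ 0.00890297,  0.8989312 ,  0.43799935]])}
{'t': 0.1, 'joint_positions': array([ 1.13540625,  0.43516435,  0.02496556,  1.57399883, -0.01162783,
        1.13401102, -0.07511078]), 'qvel': array([-0.00090171, -0.00246863,  0.00134661, -0.00253658,  0.00167357,
        0.00071307, -0.00075109]), 'joint_torque': array([ 4.71052874e-03, -6.71765542e+01,  1.02896813e+00, -3.16904569e+01,
        1.57456024e-02,  7.22556855e-03, -1.34455399e-04]), 'ee_pos': array([ 0.20408833, -0.59052044,  0.40400013]), 'tcp_rot': array([[ 9.45162169e-01,  3.26600912e-01, -5.64676643e-04],
       [ 3.26601384e-01, -9.45161251e-01,  1.32082270e-03],
       [-1.02328583e-04, -1.43281582e-03, -9.99998968e-01]]), 'wrist_force': array([-0.86457718, -0.45708915,  0.04477   ]), 'wrist_torque': array([0.02882954, 0.00533089, 0.02413202]), 'finger_force': 0.0, 'gripper_width': 0.08564763494232738} 0.1734
```

View pics/top0.png

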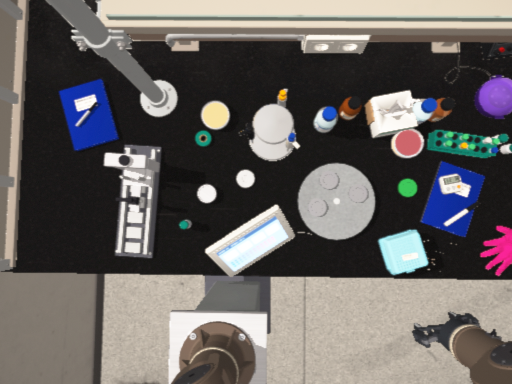

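View pics/side0.png

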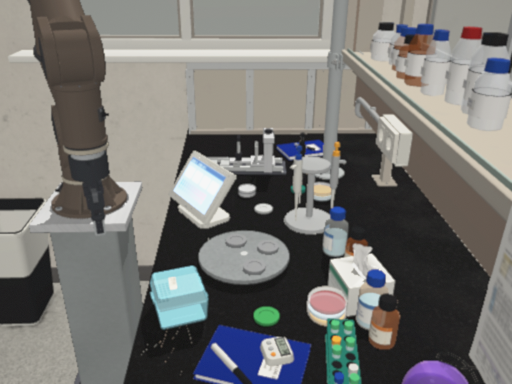

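Top view: gauge at about (138,200), head end at (130,160), and turntable at (337,201) with three spacers. The white discs at (207,194) and (246,178) could be the body and the top disc. The green disc at (408,188) is the look-alike. Next is an enlarged crop.

```bash
cat > h.py <<'E'
import numpy as np,cv2
from rig import env,camera,camera_params
def ray(n,u,v):
    p=camera_params(n);K=p['camera_matrix']
    d=np.array([(u-K[0,2])/K[0,0],-(v-K[1,2])/K[1,1],-1]);return p['eye'],p['attitude']@d
def at(n,u,v,z):
    e,d=ray(n,u,v);return (e+d*(z-e[2])/d[2]).round(4)
def proj(n,P):
    p=camera_params(n);K=p['camera_matrix'];c=p['attitude'].T@(np.array(P)-p['eye'])
    return np.array([K[0,2]+K[0,0]*c[0]/-c[2],K[1,2]-K[1,1]*c[1]/-c[2]])
E
python3 - <<'E'
import cv2
a=cv2.imread("pics/top0.png")
cv2.imwrite("pics/topc.png",cv2.resize(a[135:265,90:270],None,fx=4.4,fy=4.4,interpolation=cv2.INTER_CUBIC))
b=cv2.imread("pics/side0.png")
c1=cv2.resize(b[120:240,190:350],None,fx=5,fy=5,interpolation=cv2.INTER_CUBIC)
cv2.imwrite("pics/sidec.png",c1)
E
```

```text
(no output)
```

View pics/topc.png

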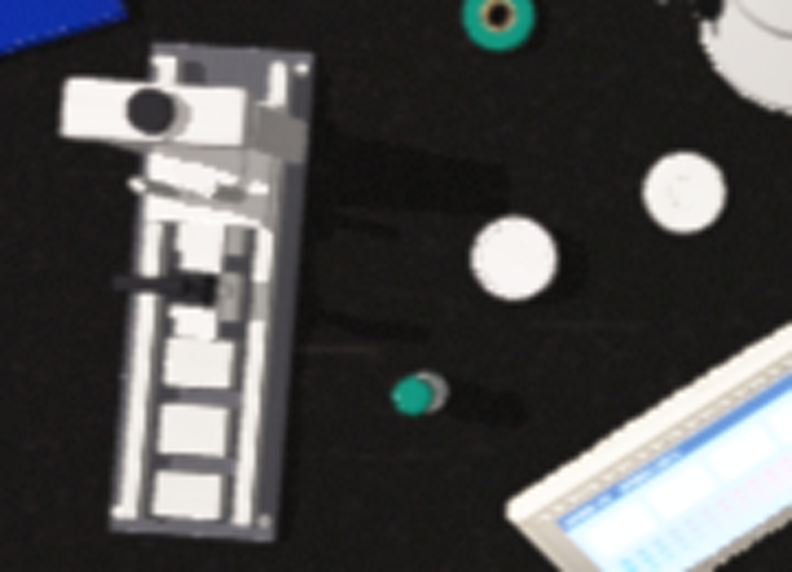

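View pics/sidec.png

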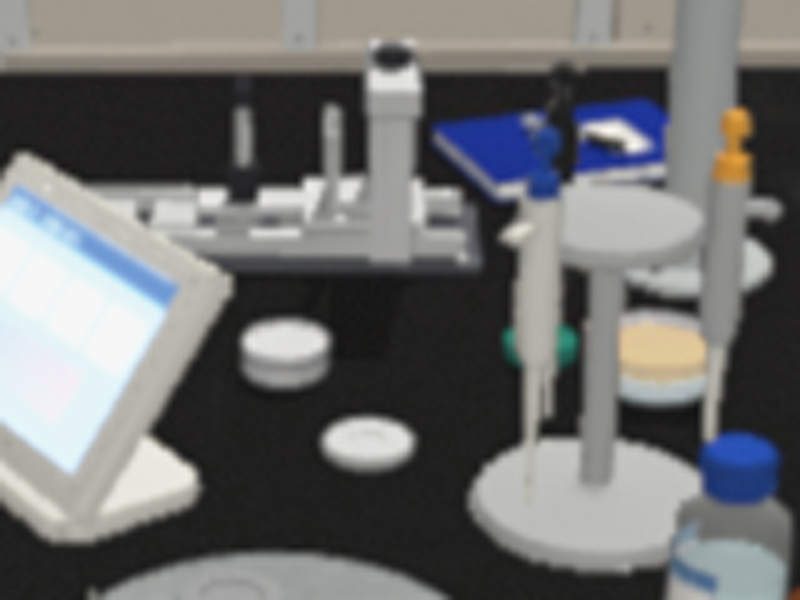

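Enlarged crops: body = thick disc at about (207,194), since it has a dark side band in the side view and stands about 20 mm. Top disc = thin disc at (246,178), whose top shows a slight recess. The vial is at (184,225) with a teal cap, and the tape is at (203,138). The bar's crosspiece is at top (121,199) and side (238.6,138). Now I'll measure.

```bash
python3 - <<'E'
from h import *
a=cv2.imread("pics/top0.png");b=cv2.imread("pics/side0.png")
c=lambda x,y:(90+x/4.4-.39,135+y/4.4-.39)
C=[at("top",*c(*p),.012) for p in[(313,55),(152,42),(110,535),(272,540)]]
for p in C:print(p)
d=lambda i,j:np.linalg.norm(C[i]-C[j]);print(d(0,1),d(1,2),d(2,3),d(3,0))
ax=(C[0]+C[1]-C[2]-C[3]);ax/=np.linalg.norm(ax);print('yaw',np.degrees(np.arctan2(ax[1],ax[0])))
cen=sum(C)/4; g=cen+ax*0.115;print('gauge',g)
yl=np.array([-ax[1],ax[0],0])
for car in(.013,.025,.037):
    q=g-ax*(car+.095);q[2]=.123
    print(car,q,[proj("top",q+s*yl*.025).round(1) for s in(-1,1)],proj("side",q-yl*.025).round(1))
# white discs
def blobs(img,mask,amin):
    n,l,s,ce=cv2.connectedComponentsWithStats(mask.astype('uint8'));
    return [(ce[i].round(2),s[i][:].tolist()) for i in range(1,n) if s[i][4]>amin]
w=a.min(2)>150
for ce,s in blobs(a,w[165:205,190:260],80):
    u,v=ce+[190,165];print('white',u,v,s,at("top",u,v,.022),at("top",u,v,.008))
# turntable circles
g1=cv2.cvtColor(a,cv2.COLOR_BGR2GRAY)
m=(g1>60);m[:, :290]=0;m[:,385:]=0;m[:155]=0;m[245:]=0
for ce,s in blobs(a,m,1000):print('tt',ce,s,at("top",*ce,.024))
cv2.imwrite("pics/tt.png",cv2.resize(cv2.convertScaleAbs(a[155:250,290:385],alpha=2.5,beta=-250),None,fx=6,fy=6,interpolation=cv2.INTER_CUBIC))
E
```

```text
[0.6919 0.2023 0.012 ]
[0.7006 0.3254 0.012 ]
[0.3293 0.3442 0.012 ]
[0.3274 0.2225 0.012 ]
0.1234070500417217 0.37177564471062385 0.12171483064935021 0.3650592965533133
yaw -3.034039646945008
gauge [0.6271388  0.26751314 0.012     ]
0.013 [0.51929019 0.2732295  0.123     ] [array([133.4, 197.8]), array([116.9, 196.7])] [240.1 140.4]
0.025 [0.50730701 0.27386465 0.123     ] [array([133. , 201.8]), array([116.6, 200.7])] [237.  140.3]
0.037 [0.49532383 0.2744998  0.123     ] [array([132.7, 205.8]), array([116.2, 204.7])] [233.9 140.3]
white 245.02 178.22 [46, 5, 19, 18, 253] [ 0.5901 -0.081   0.022 ] [ 0.5914 -0.0801  0.008 ]
white 206.28 193.26 [7, 20, 19, 18, 272] [0.5393 0.0452 0.022 ] [0.54   0.0475 0.008 ]
tt [335.96 201.03] [297, 163, 79, 78, 4771] [ 0.519  -0.3776  0.024 ]
```

View pics/tt.png

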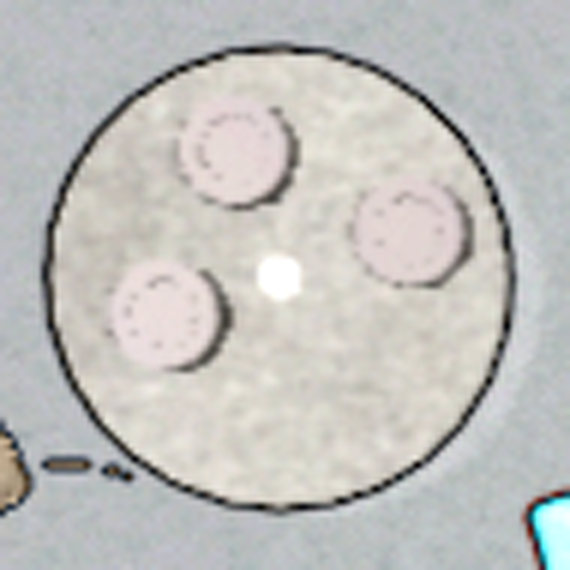

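The enlarged, contrast-stretched crop shows three grey spacers on the turntable, at top (329.4,180.2), (358.5,193.2) and (317.9,207.0). All three have a recess ring. The green look-alike at (408,188) is off the table. Base plate sizes measure 122–123 × 365–372 mm against 124 × 370 given, so that holds.

```bash
cat >> h.py <<'E'
def to(x,y,z,yaw=None,o=None):
    "shift in tool mm and turn about tool z (deg) to TCP x,y,z and tool-x heading yaw"
    o=o or env.observe();R=o['tcp_rot'];p=o['ee_pos']
    a=np.degrees(np.arctan2(R[1,0],R[0,0]))
    print('t',round(o['t'],2),'at',p.round(4),'yaw',round(a,2),'w',round(o['gripper_width']*1e3,1),'F',o['wrist_force'].round(1),'q7',o['joint_positions'][6].round(2))
    print(' shift',((R.T@(np.array([x,y,z])-p))*1e3).round(1),'turn z',None if yaw is None else round(-((yaw-a+180)%360-180),1), 'tilt',(R[:,2]).round(4))
E
python3 - <<'E'
from h import *
a=cv2.imread("pics/top0.png").astype(int).max(2);b=cv2.imread("pics/side0.png").astype(int).max(2)
print(a[192:208,112:136:2]);print(b[130:158,232:246])
for z,l in((.4,''),):to(.511,.2737,.4,86.97)
for n,(u,v) in dict(s1=(329.4-.4,179.8),s2=(358.1,192.8),s3=(317.5,206.6)).items():print(n,at("top",u,v,.031))
print('panel',at("top",207,240,.05),at("top",282,208,.15),at("top",282,208,.02),'car',at("top",272,140,.01),at("top",250,135,.25))
E
```

```text
[[ 26  25  26  26  77 187 243 142  83 120 243 246]
 [ 25  25  24  25  79 200 244 138  82 105 242 246]
 [ 26  29  24  28  79 203 245 139  79 108 244 246]
 [ 28  24  25  30  81 202 245 136  76 121 239 242]
 [ 28  24  28  31  84 196 241 130  65  79 139 164]
 [ 26  24  35  37  65 150 202 104  59  56  63  74]
 [ 27  26  50  52  54  71  86  59  50  47  39  51]
 [ 27  26  48  52  53  52  52  52  52  51  28  43]
 [ 25  29  45  46  55  60  61  53  52  49  27  37]
 [ 23  28  30  30  76 131 123  59  46  45  32  38]
 [ 26  25  27  31 112 238 225 105  54  48  48  50]
 [ 26  27  29  33 116 243 228 106  64  80  65  59]
 [ 25  25  28  40 118 241 228 106 110 171 140 128]
 [ 26  28  27  42 129 242 235 106 148 242 244 243]
 [ 26  29  27  42 132 242 233 103 161 245 248 248]
 [ 28  27  27  50 134 242 230 101 100 225 248 248]]
[[163 163 164 163 162 162 162 162 163 163 162 162 160 159]
 [143 143 144 143 143 142 142 143 142 143 142 142 142 141]
 [135 135 135 135 134 135 135 135 135 135 136 135 135 135]
 [127 126 125 126 126 126 127 127 128 128 128 129 128 128]
 [ 83  83  81  82  82  84  87  86  83  82  84  
[... 1050 characters left out ...]
72  48  35  32  34  33]
 [ 30  32  34  39  51  65  83  73  56  48  38  33  33  33]
 [ 30  32  33  38  43  44  45  45  45  42  35  32  32  34]
 [ 30  29  31  36  40  40  40  40  41  36  33  32  31  29]
 [ 46  47  46  39  39  39  42  40  38  41  45  47  48  46]
 [124 126 116  77  45  40  41  39  39  67 111 122 122 121]]
t 0.1 at [ 0.2041 -0.5905  0.404 ] yaw 19.06 w 85.6 F [-0.9 -0.5  0. ] q7 -0.08
 shift [ 572.3 -716.6    5. ] turn z -67.9 tilt [-6.0e-04  1.3e-03 -1.0e+00]
s1 [ 0.5873 -0.3538  0.031 ]
s2 [ 0.5462 -0.4475  0.031 ]
s3 [ 0.5001 -0.317   0.031 ]
panel [0.3894 0.035  0.05  ] [ 0.4927 -0.1982  0.15  ] [ 0.4943 -0.2031  0.02  ] car [ 0.7197 -0.168   0.01  ] [ 0.6859 -0.1069  0.25  ]
```

jog_arm([
  [[28.6, -35.8, 0], [0, 0, 0]],
  [[28.6, -35.8, 0], [0, 0, 0]],
  [[28.6, -35.8, 0], [0, 0, 0]],
  [[28.6, -35.8, 0], [0, 0, 0]],
  [[28.6, -35.8, 0], [0, 0, 0]],
  [[28.6, -35.8, 0], [0, 0, 0]],
  [[28.6, -35.8, 0], [0, 0, 0]],
  [[28.6, -35.8, 0], [0, 0, 0]],
  [[28.6, -35.8, 0], [0, 0, 0]],
  [[28.6, -35.8, 0], [0, 0, 0]],
  [[28.6, -35.8, 0], [0, 0, 0]],
  [[28.6, -35.8, 0], [0, 0, 0]],
  [[28.6, -35.8, 0], [0, 0, 0]],
  [[28.6, -35.8, 0], [0, 0, 0]],
  [[28.6, -35.8, 0], [0, 0, 0]],
  [[28.6, -35.8, 0], [0, 0, 0]],
  [[28.6, -35.8, 0], [0, 0, 0]],
  [[28.6, -35.8, 0], [0, 0, 0]],
  [[28.6, -35.8, 0], [0, 0, 0]],
  [[28.6, -35.8, 0], [0, 0, 0]],
], fingers=50)

```text
t: 2.1
ee_pos: [0.5113, 0.2745, 0.4042]
tcp_rot: [[0.945, 0.326, -0.0], [0.326, -0.945, -0.001], [-0.001, 0.0, -1.0]]
wrist_force: [0.4, -0.0, 1.1]
gripper_width: 0.05
finger_force: 0.0
```

jog_arm([
  [[0, 0, 0], [0, 0, -8.5]],
  [[0, 0, 0], [0, 0, -8.5]],
  [[0, 0, 0], [0, 0, -8.5]],
  [[0, 0, 0], [0, 0, -8.5]],
  [[0, 0, 0], [0, 0, -8.5]],
  [[0, 0, 0], [0, 0, -8.5]],
  [[0, 0, 0], [0, 0, -8.5]],
  [[0, 0, 0], [0, 0, -8.5]],
  [[0, 0, 0], [0, 0, 0]],
  [[0, 0, 0], [0, 0, 0]],
])

```text
t: 3.1
ee_pos: [0.511, 0.2726, 0.4044]
tcp_rot: [[0.056, 0.998, -0.001], [0.998, -0.056, -0.0], [-0.0, -0.001, -1.0]]
wrist_force: [0.2, -0.1, -0.2]
gripper_width: 0.05
finger_force: 0.0
```

```bash
python3 -c "
from h import *
to(.512,.2735,.1265+.160,86.97)"
```

```text
t 3.1 at [0.511  0.2726 0.4044] yaw 86.8 w 50.0 F [ 0.2 -0.1 -0.2] q7 -0.98
 shift [  0.9   1.  117.9] turn z -0.2 tilt [-7.e-04 -1.e-04 -1.e+00]
```

jog_arm([
  [[0, 0, 30], [0, 0, 0]],
  [[0, 0, 30], [0, 0, 0]],
  [[1, 1, 30], [0, 0, 0]],
  [[0, 0, 20], [0, 0, 0]],
  [[0, 0, 8], [0, 0, 0]],
  [[0, 0, 0], [0, 0, 0]],
  [[0, 0, 0], [0, 0, 0]],
])

```text
t: 3.8
ee_pos: [0.5122, 0.2742, 0.2877]
tcp_rot: [[0.052, 0.999, 0.001], [0.999, -0.052, 0.001], [0.001, 0.001, -1.0]]
wrist_force: [0.9, 0.2, 0.3]
gripper_width: 0.0499
finger_force: 0.0
```

jog_arm([
  [[0, 0, 0], [0, 0, 0]],
  [[0, 0, 0], [0, 0, 0]],
  [[0, 0, 0], [0, 0, 0]],
  [[0, 0, 0], [0, 0, 0]],
  [[0, 0, 0], [0, 0, 0]],
  [[0, 0, 0], [0, 0, 0]],
  [[0, 0, 0], [0, 0, 0]],
  [[0, 0, 0], [0, 0, 0]],
], fingers=0, newtons=30)

```text
t: 4.6
ee_pos: [0.5122, 0.2739, 0.2875]
tcp_rot: [[0.052, 0.999, 0.001], [0.999, -0.052, 0.0], [0.0, 0.001, -1.0]]
wrist_force: [-0.6, -0.2, 6.8]
gripper_width: 0.0113
finger_force: 34.4
```

jog_arm([
  [[0, 0, -2], [0, 0, 0]],
  [[0, 0, -2], [0, 0, 0]],
  [[0, 0, -2], [0, 0, 0]],
  [[0, 0, 0], [0, 0, 0]],
])

```text
t: 5.0
ee_pos: [0.512, 0.2739, 0.2928]
tcp_rot: [[0.051, 0.999, 0.0], [0.999, -0.051, 0.0], [0.0, 0.0, -1.0]]
wrist_force: [1.4, 2.1, -3.9]
gripper_width: 0.0112
finger_force: 33.0
```

jog_arm([
  [[0, 0, -2], [0, 0, 0]],
  [[0, -10, 0], [0, 0, 0]],
  [[0, -20, 0], [0, 0, 0]],
  [[0, -20, 0], [0, 0, 0]],
  [[0, -20, 0], [0, 0, 0]],
  [[0, -20, 0], [0, 0, 0]],
  [[0, -20, 0], [0, 0, 0]],
  [[0, -15, 0], [0, 0, 0]],
  [[0, 0, 0], [0, 0, 0]],
  [[0, 0, 0], [0, 0, 0]],
])

```text
t: 6.0
ee_pos: [0.3869, 0.2805, 0.2948]
tcp_rot: [[0.051, 0.999, 0.0], [0.999, -0.051, 0.0], [0.0, 0.0, -1.0]]
wrist_force: [-1.1, 4.8, -4.0]
gripper_width: 0.0112
finger_force: 33.0
```

```bash
python3 - <<'E'
from h import *
to(.512,.2735,.1265+.160,86.97)
a=camera("top")[:,:,::-1];b=camera("side")[:,:,::-1]
c=np.hstack([cv2.resize(a[145:260,105:170],None,fx=5.2,fy=5.2,interpolation=cv2.INTER_CUBIC),cv2.resize(b[100:215,200:290],None,fx=5.2,fy=5.2,interpolation=cv2.INTER_CUBIC)])
cv2.imwrite("pics/pull.png",c);print(c.shape)
E
```

```text
t 6.0 at [0.3869 0.2805 0.2948] yaw 87.1 w 11.2 F [-1.1  4.8 -4. ] q7 -1.23
 shift [ -0.6 125.3   8.4] turn z 0.1 tilt [ 0.e+00  3.e-04 -1.e+00]
(598, 806, 3)
```

View pics/pull.png

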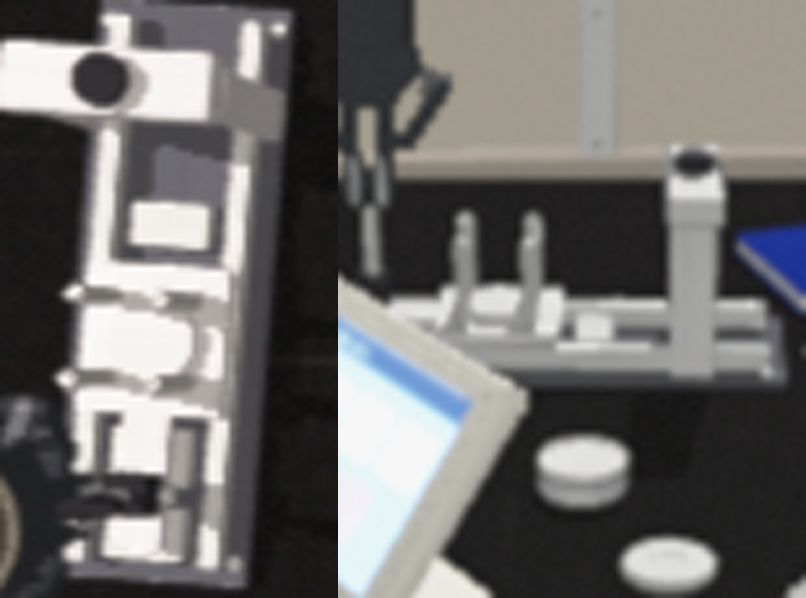

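The carriage followed. The post tops show in the left crop at (75,292), (160,295), (65,380) and (150,382), and the nest seat is the white disc between them.

jog_arm([
  [[0.5, -4, 0], [0, 0, 0]],
  [[0, 0, 4], [0, 0, 0]],
  [[0, 0, 4], [0, 0, 0]],
  [[0, 0, 4], [0, 0, 0]],
  [[0, 0, 0], [0, 0, 0]],
  [[0, 0, 0], [0, 0, 0]],
])

```text
t: 6.7
ee_pos: [0.3833, 0.2808, 0.2825]
tcp_rot: [[0.051, 0.999, -0.0], [0.999, -0.051, -0.0], [-0.0, -0.0, -1.0]]
wrist_force: [0.8, 2.4, -3.3]
gripper_width: 0.0113
finger_force: 33.1
```

```bash
python3 - <<'E'
from h import *
to(.3825,.2805,.29)
P=[at("top",105+x/5.2-.4,145+y/5.2-.4,.101) for x,y in[(75,292),(160,295),(65,380),(150,382)]]
print(P,sum(P)/4)
E
```

```text
t 6.7 at [0.3833 0.2808 0.2825] yaw 87.06 w 11.3 F [ 0.8  2.4 -3.3] q7 -1.25
 shift [-0.4 -0.8 -7.5] turn z None tilt [-2.e-04 -3.e-04 -1.e+00]
[array([0.5092, 0.3003, 0.101 ]), array([0.508 , 0.2497, 0.101 ]), array([0.4573, 0.3044, 0.101 ]), array([0.4568, 0.2539, 0.101 ])] [0.482825 0.277075 0.101   ]
```

Still pulled down after a 12 mm drop, so the pawl is in the notch. I'll let it home.

jog_arm([
  [[0, 0, 3], [0, 0, 0]],
  [[0, 0, 3], [0, 0, 0]],
  [[0, 0, 0], [0, 0, 0]],
  [[0, 0, 0], [0, 0, 0]],
])

```text
t: 7.1
ee_pos: [0.3832, 0.2808, 0.2766]
tcp_rot: [[0.051, 0.999, -0.0], [0.999, -0.051, -0.0], [-0.0, -0.0, -1.0]]
wrist_force: [1.3, 2.7, -2.7]
gripper_width: 0.011
finger_force: 33.1
```

jog_arm([
  [[0, 0, 0], [0, 0, 0]],
  [[0, 0, 0], [0, 0, 0]],
  [[0, 0, 0], [0, 0, 0]],
  [[0, 0, 0], [0, 0, 0]],
  [[0, 0, 0], [0, 0, 0]],
], fingers=40)

```text
t: 7.6
ee_pos: [0.3832, 0.2808, 0.2767]
tcp_rot: [[0.051, 0.999, -0.0], [0.999, -0.051, -0.0], [-0.0, -0.0, -1.0]]
wrist_force: [0.2, -0.5, 0.8]
gripper_width: 0.0397
finger_force: 0.0
```

jog_arm([
  [[0, 0, 0], [0, 0, 0]],
  [[0, 0, 0], [0, 0, 0]],
  [[0, 0, 0], [0, 0, 0]],
  [[0, 0, 0], [0, 0, 0]],
  [[0, 0, 0], [0, 0, 0]],
  [[0, 0, 0], [0, 0, 0]],
], fingers=0, newtons=20)

```text
t: 8.2
ee_pos: [0.3832, 0.2809, 0.2767]
tcp_rot: [[0.051, 0.999, 0.0], [0.999, -0.051, -0.0], [-0.0, 0.0, -1.0]]
wrist_force: [0.6, -0.9, 2.5]
gripper_width: 0.0115
finger_force: 25.5
```

```bash
python3 - <<'E'
from h import *
o=env.observe();to(.3825,.2805,.29);print(o['wrist_torque'],o['finger_force'])
a=camera("top")[:,:,::-1];b=camera("side")[:,:,::-1]
cv2.imwrite("pics/t2.png",a)
P=[proj("top",p) for p in([.3833+.0949,.2758,.101],[.3833,.2808,.123])];print(P)
c=b[100:215,200:290];cv2.imwrite("pics/s2.png",b)
E
```

```text
t 8.2 at [0.3832 0.2809 0.2767] yaw 87.06 w 11.5 F [ 0.6 -0.9  2.5] q7 -1.26
 shift [ -0.4  -0.7 -13.3] turn z None tilt [ 1.e-04 -1.e-04 -1.e+00]
[-0.12752294  0.08266224 -0.0487742 ] 25.461178421974182
[array([126.58956882, 210.95524273]), array([121.08307617, 242.6715124 ])]
```

jog_arm([
  [[0, 0, 0], [0, 0, 0]],
  [[0, 0, 0], [0, 0, 0]],
  [[0, 0, 0], [0, 0, 0]],
  [[0, 0, -20], [0, 0, 0]],
  [[0, 0, -20], [0, 0, 0]],
  [[0, 0, 0], [0, 0, 8.5]],
  [[0, 0, 0], [0, 0, 8.5]],
  [[0, 0, 0], [0, 0, 8.5]],
  [[0, 0, 0], [0, 0, 8.5]],
  [[0, 0, 0], [0, 0, 8.5]],
  [[0, 0, 0], [0, 0, 8.5]],
  [[0, 0, 0], [0, 0, 8.5]],
  [[0, 0, 0], [0, 0, 8.5]],
  [[0, 0, 0], [0, 0, 8.5]],
  [[0, 0, 0], [0, 0, 8.5]],
  [[0, 0, 0], [0, 0, 5]],
  [[0, 0, 0], [0, 0, 0]],
  [[0, 0, 20], [0, 0, 0]],
  [[0, 0, 20], [0, 0, 0]],
  [[0, 0, 0], [0, 0, 0]],
], fingers=70)

```text
t: 10.3
ee_pos: [0.3825, 0.2802, 0.2748]
tcp_rot: [[0.999, -0.048, -0.003], [-0.048, -0.999, -0.002], [-0.003, 0.003, -1.0]]
wrist_force: [-0.4, -1.0, 0.7]
gripper_width: 0.07
finger_force: 0.0
```

jog_arm([
  [[0, 0, 0], [0, 0, 0]],
  [[0, 0, 0], [0, 0, 0]],
  [[0, 0, 0], [0, 0, 0]],
  [[0, 0, 0], [0, 0, 0]],
  [[0, 0, 0], [0, 0, 0]],
  [[0, 0, 0], [0, 0, 0]],
  [[0, 0, 0], [0, 0, 0]],
], fingers=0, newtons=20)

```text
t: 11.0
ee_pos: [0.3834, 0.2802, 0.2776]
tcp_rot: [[0.999, -0.051, 0.001], [-0.051, -0.999, -0.001], [0.001, 0.001, -1.0]]
wrist_force: [-0.8, -5.7, 6.0]
gripper_width: 0.0494
finger_force: 20.9
```

```bash
python3 - <<'E'
from h import *
o=env.observe();to(.3825,.2805,.29,-2.94);print(o['wrist_torque'],o['finger_force'])
E
```

```text
t 11.0 at [0.3834 0.2802 0.2776] yaw -2.92 w 49.4 F [-0.8 -5.7  6. ] q7 -2.62
 shift [ -0.9  -0.2 -12.4] turn z 0.0 tilt [ 8.0e-04 -1.1e-03 -1.0e+00]
[-1.15050373  0.24049747  0.10013521] 20.90236097574234
```

jog_arm([
  [[0, 0.5, 0], [0, 0, 0]],
  [[0, 0.5, 0], [0, 0, 0]],
  [[0, 0, 0], [0, 0, 0]],
  [[0, 0, 0], [0, 0, 0]],
  [[0, 0, 0], [0, 0, 0]],
])

```text
t: 11.5
ee_pos: [0.3833, 0.2799, 0.2776]
tcp_rot: [[0.999, -0.051, 0.001], [-0.051, -0.999, 0.0], [0.001, -0.0, -1.0]]
wrist_force: [-0.9, -3.6, 8.2]
gripper_width: 0.0493
finger_force: 21.0
```

jog_arm([
  [[0, 0.5, 0], [0, 0, 0]],
  [[0, 0.5, 0], [0, 0, 0]],
  [[0, 0.5, 0], [0, 0, 0]],
  [[0, 0, 0], [0, 0, 0]],
  [[0, 0, 0], [0, 0, 0]],
  [[0, 0, 0], [0, 0, 0]],
])

```text
t: 12.1
ee_pos: [0.3833, 0.2794, 0.2776]
tcp_rot: [[0.999, -0.05, 0.002], [-0.05, -0.999, 0.002], [0.002, -0.002, -1.0]]
wrist_force: [-0.9, 1.9, 7.0]
gripper_width: 0.0495
finger_force: 21.0
```

Bar centre by touch is (0.3832, 0.2796), so the nest is at about (0.478, 0.2747). Next is the cell body.

jog_arm([
  [[0, 0, 0], [0, 0, 0]],
  [[0, 0, 0], [0, 0, 0]],
  [[0, 0, 0], [0, 0, 0]],
  [[0, 0, -30], [0, 0, 0]],
  [[0, 0, -40], [0, 0, 0]],
  [[0, 0, -10], [0, 0, -8.5]],
  [[0, 0, 0], [0, 0, -8.5]],
  [[0, 0, 0], [0, 0, -8.5]],
  [[0, 0, 0], [0, 0, -8.5]],
  [[0, 0, 0], [0, 0, -8.5]],
  [[0, 0, 0], [0, 0, -8.5]],
  [[0, 0, 0], [0, 0, -8.5]],
  [[0, 0, 0], [0, 0, -8.5]],
  [[0, 0, 0], [0, 0, -8.5]],
  [[0, 0, 0], [0, 0, -8.5]],
  [[0, 0, 0], [0, 0, -5]],
], fingers=80)

```text
t: 13.7
ee_pos: [0.3831, 0.2782, 0.3565]
tcp_rot: [[0.046, 0.999, -0.0], [0.999, -0.046, -0.0], [-0.0, -0.0, -1.0]]
wrist_force: [0.9, 0.1, -0.0]
gripper_width: 0.08
finger_force: 0.0
```

```bash
cat >> h.py <<'E'
def blobs(mask,x0,x1,y0,y1,amin=60):
    n,l,s,ce=cv2.connectedComponentsWithStats(mask[y0:y1,x0:x1].astype('uint8'))
    return [(ce[i]+[x0,y0],s[i].tolist()) for i in range(1,n) if s[i][4]>amin]
def discs():
    a=camera("top")[:,:,::-1];w=a.min(2)>150
    for ce,s in blobs(w,165,265,155,215):
        if s[4]<350: print('white',ce.round(1),s,at("top",*ce,.022),at("top",*ce,.008))
    return a
E
python3 - <<'E'
from h import *
a=discs();to(.5393,.0452,.25,87.06)
cv2.imwrite("pics/t3.png",a);b=camera("side")[:,:,::-1];cv2.imwrite("pics/s3.png",b)
print(np.round(b.astype(int).max(2)[120:160:1,206:222:2]))
E
```

```text
white [245.  178.2] [71, 15, 19, 18, 253] [ 0.5901 -0.081   0.022 ] [ 0.5914 -0.0801  0.008 ]
white [206.3 193.3] [32, 30, 19, 18, 272] [0.5393 0.0452 0.022 ] [0.54   0.0475 0.008 ]
t 13.75 at [0.3831 0.2781 0.3564] yaw 87.57 w 80.1 F [-0.5 -0.3  0. ] q7 -1.1
 shift [-226.   165.9  106.4] turn z 0.5 tilt [-5.e-04 -4.e-04 -1.e+00]
[[161 161 160 162 118 116 158 161]
 [161 161 161 162 142 140 161 162]
 [161 161 161 161 158 157 161 161]
 [161 160 161 161 162 161 161 159]
 [161 161 161 161 161 161 160 161]
 [161 161 162 161 161 161 161 161]
 [160 161 161 161 161 161 161 161]
 [161 161 161 161 161 161 161 161]
 [164 164 164 165 165 164 164 164]
 [175 175 175 175 175 175 174 175]
 [173 173 174 175 175 173 173 172]
 [149 149 148 150 149 149 148 148]
 [135 135 136 137 137 136 136 137]
 [125 124 129 128 129 128 129 127]
 [ 80  81  83  84  84  83  84  83]
 [ 40  40  39  41  41  41  42  42]
 [ 38  32  31  31  33  33  33  32]
 [ 47  33  33  34  33  31  33  34]
 [ 48  34  34  32  31  33  33  34]
 [ 43  33  33  31  34  35  34  33]
 [ 41  32  33  32  34  33  34  30]
 [ 37  34  35  33  33  32  32  31]
 [ 38  32  32  35  34  32  31  32]
 [ 57  32  32  34  33  32  34  32]
 [ 88  34  34  33  34  31  33  30]
 [111  36  32  34  34  33  32  40]
 [116  35  33  34  35  32  32  56]
 [116  35  32  33  37  32  33  65]
 [117  35  34  32  35  34  31  66]
 [117  35  34  33  33  33  32  62]
 [123  38  32  31  33  32  31  53]
 [129  49  34  32  34  33  30  49]
 [102  49  33  32  34  33  32  47]
 [ 63  44  32  32  34  31  31  48]
 [ 43  39  32  31  31  31  42  92]
 [ 42  35  32  32  31  30  78 170]
 [ 74  38  63  67  66  67 119 218]
 [142  77 135 142 143 141 160 224]
 [193 150 203 210 210 209 207 223]
 [201 199 224 222 224 224 222 214]]
```

jog_arm([
  [[-32.3, 23.7, 0], [0, 0, 0.5]],
  [[-32.3, 23.7, 0], [0, 0, 0]],
  [[-32.3, 23.7, 0], [0, 0, 0]],
  [[-32.3, 23.7, 0], [0, 0, 0]],
  [[-32.3, 23.7, 0], [0, 0, 0]],
  [[-32.3, 23.7, 0], [0, 0, 0]],
  [[-32.3, 23.7, 0], [0, 0, 0]],
  [[0, 0, 40], [0, 0, 0]],
  [[0, 0, 40], [0, 0, 0]],
  [[0, 0, 40], [0, 0, 0]],
  [[0, 0, 40], [0, 0, 0]],
  [[0, 0, 18], [0, 0, 0]],
  [[0, 0, 0], [0, 0, 0]],
  [[0, 0, 0], [0, 0, 0]],
], fingers=84)

```text
t: 15.2
ee_pos: [0.5356, 0.0431, 0.1791]
tcp_rot: [[0.061, 0.998, -0.0], [0.998, -0.061, -0.0], [-0.0, -0.0, -1.0]]
wrist_force: [0.9, 0.3, 0.7]
gripper_width: 0.0839
finger_force: 0.0
```

jog_arm([
  [[0, 0, 0], [0, 0, 0]],
  [[0, 0, 0], [0, 0, 0]],
  [[0, 0, 0], [0, 0, 0]],
  [[0, 0, 0], [0, 0, 0]],
  [[0, 0, 0], [0, 0, 0]],
  [[0, 0, 0], [0, 0, 0]],
], fingers=50, newtons=20)

```text
t: 15.8
ee_pos: [0.5363, 0.0431, 0.1805]
tcp_rot: [[0.061, 0.998, 0.003], [0.998, -0.061, 0.0], [0.0, 0.003, -1.0]]
wrist_force: [0.2, 0.0, 6.9]
gripper_width: 0.0588
finger_force: 20.2
```

jog_arm([
  [[0, 0, 0], [0, 0, 0]],
  [[0, 0, 0], [0, 0, 0]],
  [[0, 0, 0], [0, 0, 0]],
  [[0, 0, 0], [0, 0, 0]],
], fingers=66)

```text
t: 16.2
ee_pos: [0.5353, 0.0429, 0.1788]
tcp_rot: [[0.06, 0.998, -0.0], [0.998, -0.06, -0.0], [-0.0, -0.0, -1.0]]
wrist_force: [0.4, 0.1, 0.3]
gripper_width: 0.0657
finger_force: 0.0
```

jog_arm([
  [[0, 0, 2], [0, 0, 0]],
  [[0, 0, 2], [0, 0, 0]],
  [[0, 0, 0], [0, 0, 0]],
  [[0, 0, 0], [0, 0, 0]],
])

```text
t: 16.6
ee_pos: [0.5353, 0.043, 0.1745]
tcp_rot: [[0.06, 0.998, -0.0], [0.998, -0.06, -0.0], [-0.0, -0.0, -1.0]]
wrist_force: [-0.1, -0.8, -0.2]
gripper_width: 0.066
finger_force: 0.0
```

jog_arm([
  [[0, 0, 1.5], [0, 0, 0]],
  [[0, 0, 1.5], [0, 0, 0]],
  [[0, 0, 0], [0, 0, 0]],
])

```text
t: 16.9
ee_pos: [0.5353, 0.0429, 0.1715]
tcp_rot: [[0.06, 0.998, -0.0], [0.998, -0.06, -0.0], [-0.0, -0.0, -1.0]]
wrist_force: [0.0, -0.0, -0.4]
gripper_width: 0.0658
finger_force: 0.0
```

jog_arm([
  [[0, 0, 1.5], [0, 0, 0]],
  [[0, 0, 1.5], [0, 0, 0]],
  [[0, 0, 0], [0, 0, 0]],
])

```text
t: 17.2
ee_pos: [0.5353, 0.0429, 0.1685]
tcp_rot: [[0.06, 0.998, -0.0], [0.998, -0.06, -0.0], [-0.0, -0.0, -1.0]]
wrist_force: [0.6, -0.5, 0.4]
gripper_width: 0.0658
finger_force: 0.0
```

jog_arm([
  [[0, 0, 1], [0, 0, 0]],
  [[0, 0, 1], [0, 0, 0]],
  [[0, 0, 0], [0, 0, 0]],
])

```text
t: 17.5
ee_pos: [0.5354, 0.043, 0.1669]
tcp_rot: [[0.06, 0.998, 0.0], [0.998, -0.06, -0.0], [-0.0, 0.0, -1.0]]
wrist_force: [-0.8, -0.2, 4.3]
gripper_width: 0.066
finger_force: 2.2
```

jog_arm([
  [[0, 0, 1], [0, 0, 0]],
  [[0, 0, 1], [0, 0, 0]],
  [[0, 0, 0], [0, 0, 0]],
])

```text
t: 17.8
ee_pos: [0.5353, 0.0432, 0.1668]
tcp_rot: [[0.06, 0.998, 0.001], [0.998, -0.06, -0.002], [-0.001, 0.001, -1.0]]
wrist_force: [-9.2, -1.8, 32.5]
gripper_width: 0.0662
finger_force: 16.1
```

jog_arm([
  [[0, 0, -5], [0, 0, 0]],
  [[0, 0, -4], [0, 0, 0]],
  [[0, 0, 0], [0, 0, -8.5]],
  [[0, 0, 0], [0, 0, -8.5]],
  [[0, 0, 0], [0, 0, -8.5]],
  [[0, 0, 0], [0, 0, -8.5]],
  [[0, 0, 0], [0, 0, -8.5]],
  [[0, 0, 0], [0, 0, -8.5]],
  [[0, 0, 0], [0, 0, -8.5]],
  [[0, 0, 0], [0, 0, -8.5]],
  [[0, 0, 0], [0, 0, -8.5]],
  [[0, 0, 0], [0, 0, -8.5]],
  [[0, 0, 0], [0, 0, -5.5]],
  [[0, 0, 0], [0, 0, 0]],
  [[0, 0, 0], [0, 0, 0]],
], fingers=76)

```text
t: 19.3
ee_pos: [0.5354, 0.0428, 0.1735]
tcp_rot: [[-0.999, 0.055, -0.0], [0.055, 0.999, 0.0], [0.0, 0.0, -1.0]]
wrist_force: [-0.2, 0.1, -0.6]
gripper_width: 0.076
finger_force: 0.0
```

jog_arm([
  [[0, 0, 0], [0, 0, 0]],
  [[0, 0, 0], [0, 0, 0]],
  [[0, 0, 0], [0, 0, 0]],
  [[0, 0, 0], [0, 0, 0]],
  [[0, 0, 0], [0, 0, 0]],
  [[0, 0, 0], [0, 0, 0]],
], fingers=50, newtons=35)

```text
t: 19.9
ee_pos: [0.5354, 0.043, 0.1741]
tcp_rot: [[-0.999, 0.052, 0.0], [0.052, 0.999, -0.0], [-0.0, -0.0, -1.0]]
wrist_force: [-0.7, -1.0, 5.6]
gripper_width: 0.0585
finger_force: 37.3
```

jog_arm([
  [[0, 0, -20], [0, 0, 0]],
  [[0, 0, -40], [0, 0, 0]],
  [[0, 0, -50], [0, 0, 0]],
  [[0, 0, -30], [0, 0, 0]],
  [[0, 0, 0], [0, 0, 0]],
  [[0, 0, 0], [0, 0, 0]],
])

```text
t: 20.5
ee_pos: [0.5353, 0.0427, 0.3137]
tcp_rot: [[-0.999, 0.052, 0.001], [0.052, 0.999, -0.001], [-0.001, -0.001, -1.0]]
wrist_force: [-0.5, 0.2, -1.5]
gripper_width: 0.0582
finger_force: 38.9
```

```bash
python3 - <<'E'
from h import *
to(.4780,.2747,.313,177.06)
E
```

```text
t 20.5 at [0.5353 0.0427 0.3137] yaw 177.0 w 58.2 F [-0.5  0.2 -1.5] q7 0.73
 shift [ 69.4 228.7   0.5] turn z -0.1 tilt [ 7.e-04 -8.e-04 -1.e+00]
```

jog_arm([
  [[11.5, 38.1, 0], [0, 0, 0]],
  [[11.5, 38.1, 0], [0, 0, 0]],
  [[11.6, 38.1, 0], [0, 0, 0]],
  [[11.6, 38.1, 0], [0, 0, 0]],
  [[11.6, 38.1, 0], [0, 0, 0]],
  [[11.6, 38.1, 0], [0, 0, 0]],
  [[0, 0, 0], [0, 0, 0]],
  [[0, 0, 0], [0, 0, 0]],
  [[0, 0, 0], [0, 0, 0]],
])

```text
t: 21.4
ee_pos: [0.478, 0.2736, 0.3123]
tcp_rot: [[-0.999, 0.052, -0.002], [0.052, 0.999, -0.002], [0.002, -0.002, -1.0]]
wrist_force: [-0.3, -0.2, -2.6]
gripper_width: 0.0584
finger_force: 38.8
```

```bash
python3 - <<'E'
from h import *
to(.4780,.2747,.278,177.06)
E
```

```text
t 21.4 at [0.478  0.2736 0.3123] yaw 177.0 w 58.4 F [-0.3 -0.2 -2.6] q7 0.31
 shift [ 0.   1.2 34.3] turn z -0.1 tilt [-0.0016 -0.0021 -1.    ]
```

jog_arm([
  [[0, 1.4, 15], [0, 0, 0]],
  [[0, 0, 15], [0, 0, 0]],
  [[0, 0, 4], [0, 0, 0]],
  [[0, 0, 0], [0, 0, 0]],
  [[0, 0, 0], [0, 0, 0]],
])

```text
t: 21.9
ee_pos: [0.4779, 0.2761, 0.2796]
tcp_rot: [[-0.999, 0.051, -0.0], [0.051, 0.999, 0.0], [0.0, 0.0, -1.0]]
wrist_force: [-0.2, 0.5, -1.0]
gripper_width: 0.0585
finger_force: 38.8
```

jog_arm([
  [[0, 0, 3], [0, 0, 0]],
  [[0, 0, 3], [0, 0, 0]],
  [[0, 0, 3], [0, 0, 0]],
  [[0, 0, 0], [0, 0, 0]],
])

```text
t: 22.3
ee_pos: [0.4778, 0.2761, 0.2703]
tcp_rot: [[-0.999, 0.051, -0.0], [0.051, 0.999, -0.0], [0.0, -0.0, -1.0]]
wrist_force: [-0.4, -0.9, -1.5]
gripper_width: 0.0589
finger_force: 38.9
```

jog_arm([
  [[-0.2, -1.3, 0], [0, 0, 0]],
  [[0, 0, 3], [0, 0, 0]],
  [[0, 0, 3], [0, 0, 0]],
  [[0, 0, 0], [0, 0, 0]],
])

```text
t: 22.7
ee_pos: [0.4779, 0.2747, 0.2642]
tcp_rot: [[-0.999, 0.051, -0.001], [0.051, 0.999, -0.0], [0.001, -0.001, -1.0]]
wrist_force: [0.3, 0.3, -2.0]
gripper_width: 0.0587
finger_force: 38.9
```

jog_arm([
  [[0, 0, 3], [0, 0, 0]],
  [[0, 0, 3], [0, 0, 0]],
  [[0, 0, 3], [0, 0, 0]],
  [[0, 0, 0], [0, 0, 0]],
])

```text
t: 23.1
ee_pos: [0.4779, 0.2747, 0.2552]
tcp_rot: [[-0.999, 0.051, -0.001], [0.051, 0.999, -0.0], [0.001, -0.0, -1.0]]
wrist_force: [-1.6, 0.3, -0.5]
gripper_width: 0.0586
finger_force: 38.9
```

Underside at 81 mm and sliding between the posts without contact. Continuing to the seat (TCP 0.218).

jog_arm([
  [[0, 0, 5], [0, 0, 0]],
  [[0, 0, 5], [0, 0, 0]],
  [[0, 0, 5], [0, 0, 0]],
  [[0, 0, 5], [0, 0, 0]],
  [[0, 0, 5], [0, 0, 0]],
  [[0, 0, 5], [0, 0, 0]],
  [[0, 0, 3], [0, 0, 0]],
  [[0, 0, 0], [0, 0, 0]],
])

```text
t: 23.9
ee_pos: [0.4779, 0.2748, 0.2222]
tcp_rot: [[-0.999, 0.051, -0.001], [0.051, 0.999, -0.0], [0.001, -0.0, -1.0]]
wrist_force: [-0.1, -0.2, -1.5]
gripper_width: 0.0588
finger_force: 38.9
```

jog_arm([
  [[0, 0, 2], [0, 0, 0]],
  [[0, 0, 2], [0, 0, 0]],
  [[0, 0, 1], [0, 0, 0]],
  [[0, 0, 0], [0, 0, 0]],
])

```text
t: 24.3
ee_pos: [0.4781, 0.2749, 0.2181]
tcp_rot: [[-0.999, 0.051, 0.001], [0.051, 0.999, -0.0], [-0.001, -0.0, -1.0]]
wrist_force: [-0.7, -2.3, 3.5]
gripper_width: 0.0584
finger_force: 39.4
```

jog_arm([
  [[0, 0, 0], [0, 0, 0]],
  [[0, 0, 0], [0, 0, 0]],
  [[0, 0, 0], [0, 0, 0]],
  [[0, 0, -10], [0, 0, 0]],
  [[0, 0, -30], [0, 0, 0]],
  [[0, 0, -50], [0, 0, 0]],
  [[0, 0, -50], [0, 0, 0]],
  [[0, 0, -50], [0, 0, 0]],
  [[-2, -49, 0], [0, 0, 0]],
  [[-2, -49, 0], [0, 0, 0]],
  [[-2, -49, 0], [0, 0, 0]],
  [[0, 0, 0], [0, 0, 0]],
], fingers=72)

```text
t: 25.5
ee_pos: [0.4775, 0.1203, 0.4073]
tcp_rot: [[-0.998, 0.062, -0.001], [0.062, 0.998, -0.005], [0.001, -0.005, -1.0]]
wrist_force: [-0.2, -0.6, -0.8]
gripper_width: 0.0719
finger_force: 0.0
```

```bash
cat >> h.py <<'E'
def spacers(name=None):
    a=camera("top")[:,:,::-1]
    if name: cv2.imwrite("pics/"+name,a)
    g=cv2.GaussianBlur(cv2.resize(cv2.cvtColor(a,cv2.COLOR_BGR2GRAY)[150:255,285:390],None,fx=6,fy=6,interpolation=cv2.INTER_CUBIC),(5,5),0)
    c=cv2.HoughCircles(g,cv2.HOUGH_GRADIENT,1,60,param1=60,param2=14,minRadius=54,maxRadius=66)
    for x,y,r in (c[0][:6] if c is not None else []):
        print('sp',(285+x/6-.4).round(1),(150+y/6-.4).round(1),r,at("top",285+x/6-.42,150+y/6-.42,.031))
    return a
E
python3 - <<'E'
from h import *
to(.5,-.317,.40,177)
a=spacers("t4.png");b=camera("side")[:,:,::-1]
# nest check crop
c=np.hstack([cv2.resize(a[180:250,100:160],None,fx=6,fy=6,interpolation=cv2.INTER_CUBIC),cv2.resize(b[130:200,200:260],None,fx=6,fy=6,interpolation=cv2.INTER_CUBIC)])
cv2.imwrite("pics/n1.png",c)
E
```

```text
t 25.5 at [0.4775 0.1203 0.4073] yaw 176.44 w 71.9 F [-0.2 -0.6 -0.8] q7 0.68
 shift [ -49.6 -435.1    9.4] turn z -0.6 tilt [-0.0011 -0.005  -1.    ]
sp 316.5 206.5 57.4 [ 0.5004 -0.3138  0.031 ]
```

View pics/n1.png

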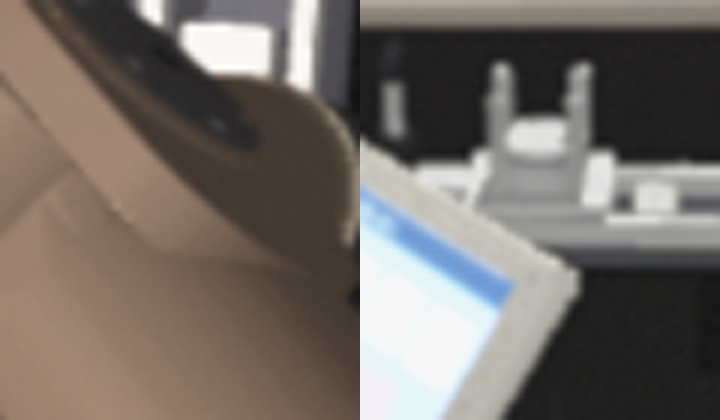

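The body sits flat between the posts (side crop at (535,140)). Improving the spacer detection.

```bash
python3 - <<'E'
from h import *
for f in("top0","t4"):
    a=cv2.imread(f"pics/{f}.png")
    g=cv2.cvtColor(a,cv2.COLOR_BGR2GRAY)[150:255,285:390]
    g=cv2.resize(cv2.convertScaleAbs(g,alpha=2.5,beta=-250),None,fx=6,fy=6,interpolation=cv2.INTER_CUBIC)
    for p1,p2 in((60,10),(120,10),(40,14)):
        c=cv2.HoughCircles(g,cv2.HOUGH_GRADIENT,1,70,param1=p1,param2=p2,minRadius=54,maxRadius=64)
        if c is not None:
            print(f,p1,p2,[(at("top",285+x/6-.42,150+y/6-.42,.031)[:2].tolist(),float(r)) for x,y,r in c[0][:5]])
E
```

```text
top0 60 10 [([0.5888, -0.3532], 54.5), ([0.5446, -0.4504], 55.5), ([0.4982, -0.3143], 55.5), ([0.3788, -0.5449], 63.400001525878906), ([0.5871, -0.4403], 60.099998474121094)]
top0 120 10 [([0.4983, -0.3208], 56.099998474121094), ([0.5477, -0.4434], 61.20000076293945), ([0.5904, -0.3511], 58.79999923706055), ([0.3788, -0.5449], 63.400001525878906), ([0.368, -0.3894], 58.900001525878906)]
top0 40 14 [([0.5446, -0.4504], 55.70000076293945), ([0.5909, -0.35], 60.099998474121094), ([0.4982, -0.3143], 55.5)]
t4 60 10 [([0.545, -0.4439], 56.599998474121094), ([0.5899, -0.3532], 55.70000076293945), ([0.4983, -0.3176], 60.099998474121094), ([0.4563, -0.307], 61.20000076293945), ([0.5956, -0.4301], 61.20000076293945)]
t4 120 10 [([0.5483, -0.4434], 61.20000076293945), ([0.4983, -0.3176], 59.70000076293945), ([0.5893, -0.35], 56.79999923706055), ([0.4563, -0.307], 61.20000076293945), ([0.4338, -0.4155], 60.0)]
t4 40 14 [([0.5478, -0.4472], 55.70000076293945), ([0.4967, -0.3181], 61.20000076293945), ([0.5893, -0.3473], 63.400001525878906)]
```

jog_arm([
  [[-5, -43.5, 0], [0, 0, -0.6]],
  [[-5, -43.5, 0], [0, 0, 0]],
  [[-5, -43.5, 0], [0, 0, 0]],
  [[-5, -43.5, 0], [0, 0, 0]],
  [[-5, -43.5, 0], [0, 0, 0]],
  [[-5, -43.5, 0], [0, 0, 0]],
  [[-5, -43.5, 0], [0, 0, 0]],
  [[-5, -43.5, 0], [0, 0, 0]],
  [[-5, -43.5, 0], [0, 0, 0]],
  [[-5, -43.5, 0], [0, 0, 0]],
  [[0, 0, 0], [0, 0, 0]],
  [[0, 0, 0], [0, 0, 0]],
], fingers=84)

```text
t: 26.8
ee_pos: [0.5092, -0.3082, 0.4077]
tcp_rot: [[-0.999, 0.04, 0.001], [0.04, 0.999, 0.002], [-0.001, 0.002, -1.0]]
wrist_force: [0.5, 1.6, -0.1]
gripper_width: 0.0836
finger_force: 0.0
```

```bash
python3 - <<'E'
from h import *
to(.496,-.3185,.194,177.06)
E
```

```text
t 26.8 at [ 0.5092 -0.3082  0.4077] yaw 177.69 w 83.6 F [ 0.5  1.6 -0.1] q7 1.48
 shift [ 12.9 -11.2 213.7] turn z 0.6 tilt [ 7.0e-04  1.8e-03 -1.0e+00]
```

jog_arm([
  [[13, -11, 0], [0, 0, 0.6]],
  [[0, 0, 50], [0, 0, 0]],
  [[0, 0, 50], [0, 0, 0]],
  [[0, 0, 50], [0, 0, 0]],
  [[0, 0, 40], [0, 0, 0]],
  [[0, 0, 15], [0, 0, 0]],
  [[0, 0, 6], [0, 0, 0]],
  [[0, 0, 0], [0, 0, 0]],
  [[0, 0, 0], [0, 0, 0]],
])

```text
t: 27.7
ee_pos: [0.4959, -0.3191, 0.1989]
tcp_rot: [[-0.999, 0.051, 0.003], [0.051, 0.999, -0.001], [-0.003, -0.001, -1.0]]
wrist_force: [-0.1, -0.6, 0.4]
gripper_width: 0.0837
finger_force: 0.0
```

jog_arm([
  [[0, 0, 0], [0, 0, 0]],
  [[0, 0, 0], [0, 0, 0]],
  [[0, 0, 0], [0, 0, 0]],
  [[0, 0, 0], [0, 0, 0]],
  [[0, 0, 0], [0, 0, 0]],
  [[0, 0, 0], [0, 0, 0]],
], fingers=50, newtons=20)

```text
t: 28.3
ee_pos: [0.497, -0.3187, 0.2006]
tcp_rot: [[-0.999, 0.051, 0.007], [0.051, 0.999, -0.001], [-0.007, -0.001, -1.0]]
wrist_force: [-2.2, 3.3, 23.7]
gripper_width: 0.0533
finger_force: 19.6
```

jog_arm([
  [[0, 0, 0], [0, 0, 0]],
  [[0, 0, 0], [0, 0, 0]],
  [[0, 0, 0], [0, 0, 0]],
  [[0, 0, 0], [0, 0, 0]],
  [[0, 0, 2], [0, 0, 0]],
  [[0, 0, 2], [0, 0, 0]],
  [[0, 0, 0], [0, 0, 0]],
  [[0, 0, 0], [0, 0, 0]],
], fingers=80)

```text
t: 29.1
ee_pos: [0.4948, -0.3193, 0.1925]
tcp_rot: [[-0.999, 0.051, -0.0], [0.051, 0.999, 0.0], [0.0, 0.0, -1.0]]
wrist_force: [0.3, -0.4, -0.8]
gripper_width: 0.0798
finger_force: 0.0
```

```bash
python3 - <<'E'
from h import *
to(.496,-.3185,.193,177.06)
E
```

```text
t 29.1 at [ 0.4948 -0.3193  0.1925] yaw 177.07 w 79.8 F [ 0.3 -0.4 -0.8] q7 1.29
 shift [-1.2  0.9 -0.5] turn z 0.0 tilt [-2.e-04  3.e-04 -1.e+00]
```

jog_arm([
  [[0, 0, -1.8], [0, 0, 0]],
  [[0, 0, 0], [0, 0, 0]],
])

```text
t: 29.3
ee_pos: [0.4949, -0.3194, 0.1948]
tcp_rot: [[-0.999, 0.051, 0.0], [0.051, 0.999, -0.0], [-0.0, -0.0, -1.0]]
wrist_force: [0.3, -0.4, -0.4]
gripper_width: 0.08
finger_force: 0.0
```

jog_arm([
  [[0, 0, 0], [0, 0, 0]],
  [[0, 0, 0], [0, 0, 0]],
  [[0, 0, 0], [0, 0, 0]],
  [[0, 0, 0], [0, 0, 0]],
  [[0, 0, 0], [0, 0, 0]],
  [[0, 0, 0], [0, 0, 0]],
], fingers=50, newtons=20)

```text
t: 29.9
ee_pos: [0.495, -0.3193, 0.1949]
tcp_rot: [[-0.999, 0.051, 0.001], [0.051, 0.999, -0.0], [-0.001, -0.0, -1.0]]
wrist_force: [-0.4, 0.8, 6.1]
gripper_width: 0.0582
finger_force: 21.0
```

jog_arm([
  [[0, 0, 0], [0, 0, 0]],
  [[0, 0, 0], [0, 0, 0]],
  [[0, 0, 0], [0, 0, 0]],
  [[0, 0, 0], [0, 0, 8.5]],
  [[0, 0, 0], [0, 0, 8.5]],
  [[0, 0, 0], [0, 0, 8.5]],
  [[0, 0, 0], [0, 0, 8.5]],
  [[0, 0, 0], [0, 0, 8.5]],
  [[0, 0, 0], [0, 0, 8.5]],
  [[0, 0, 0], [0, 0, 8.5]],
  [[0, 0, 0], [0, 0, 8.5]],
  [[0, 0, 0], [0, 0, 8.5]],
  [[0, 0, 0], [0, 0, 8.5]],
  [[0, 0, 0], [0, 0, 5]],
  [[0, 0, 0], [0, 0, 0]],
  [[0, 0, 0], [0, 0, 0]],
  [[0, 0, 0], [0, 0, 0]],
], fingers=78)

```text
t: 31.6
ee_pos: [0.4947, -0.3194, 0.1944]
tcp_rot: [[0.049, 0.999, -0.0], [0.999, -0.049, 0.0], [0.0, -0.0, -1.0]]
wrist_force: [0.8, -0.2, -0.5]
gripper_width: 0.0777
finger_force: 0.0
```

jog_arm([
  [[0, 0, 0], [0, 0, 0]],
  [[0, 0, 0], [0, 0, 0]],
  [[0, 0, 0], [0, 0, 0]],
  [[0, 0, 0], [0, 0, 0]],
  [[0, 0, 0], [0, 0, 0]],
  [[0, 0, 0], [0, 0, 0]],
], fingers=50, newtons=35)

```text
t: 32.2
ee_pos: [0.495, -0.3194, 0.195]
tcp_rot: [[0.051, 0.999, 0.001], [0.999, -0.051, -0.0], [-0.0, 0.001, -1.0]]
wrist_force: [-0.1, 0.8, 6.5]
gripper_width: 0.0578
finger_force: 36.2
```

jog_arm([
  [[0, 0, -20], [0, 0, 0]],
  [[0, 0, -50], [0, 0, 0]],
  [[0, 0, -50], [0, 0, 0]],
  [[0, 0, -50], [0, 0, 0]],
  [[0, 0, -40], [0, 0, 0]],
  [[0, 0, 0], [0, 0, 0]],
  [[0, 0, 0], [0, 0, 0]],
])

```text
t: 32.9
ee_pos: [0.4947, -0.3195, 0.4051]
tcp_rot: [[0.051, 0.999, 0.001], [0.999, -0.051, -0.001], [-0.001, 0.001, -1.0]]
wrist_force: [-0.6, -0.4, -1.2]
gripper_width: 0.0575
finger_force: 37.8
```

```bash
python3 - <<'E'
from h import *
to(.478,.2747,.36,87.06)
E
```

```text
t 32.9 at [ 0.4947 -0.3195  0.4051] yaw 87.07 w 57.5 F [-0.6 -0.4 -1.2] q7 0.13
 shift [592.6 -47.1  44.4] turn z 0.0 tilt [ 0.0011 -0.0013 -1.    ]
```

jog_arm([
  [[20, -1.6, 0], [0, 0, 0]],
  [[42, -3.4, 0], [0, 0, 0]],
  [[42, -3.4, 0], [0, 0, 0]],
  [[42, -3.4, 0], [0, 0, 0]],
  [[42, -3.4, 0], [0, 0, 0]],
  [[42, -3.4, 0], [0, 0, 0]],
  [[42, -3.4, 0], [0, 0, 0]],
  [[42, -3.4, 0], [0, 0, 0]],
  [[42, -3.4, 0], [0, 0, 0]],
  [[42, -3.4, 0], [0, 0, 0]],
  [[42, -3.4, 0], [0, 0, 0]],
  [[42, -3.4, 0], [0, 0, 0]],
  [[42, -3.4, 0], [0, 0, 0]],
  [[42, -3.4, 0], [0, 0, 0]],
  [[26, -1.3, 0], [0, 0, 0]],
  [[0, 0, 40], [0, 0, 0]],
  [[0, 0, 40], [0, 0, 0]],
  [[0, 0, 35], [0, 0, 0]],
  [[0, 0, 0], [0, 0, 0]],
  [[0, 0, 0], [0, 0, 0]],
])

```text
t: 34.9
ee_pos: [0.4773, 0.2745, 0.289]
tcp_rot: [[0.05, 0.999, -0.003], [0.999, -0.05, -0.001], [-0.001, -0.003, -1.0]]
wrist_force: [0.2, 0.9, 1.0]
gripper_width: 0.0578
finger_force: 37.9
```

jog_arm([
  [[0, 0, 0], [0, 0, 0]],
  [[0, 0, 0], [0, 0, 0]],
])

```text
t: 35.1
ee_pos: [0.4784, 0.2747, 0.2912]
tcp_rot: [[0.051, 0.999, 0.002], [0.999, -0.051, 0.001], [0.002, 0.002, -1.0]]
wrist_force: [0.1, 0.2, -0.7]
gripper_width: 0.0579
finger_force: 37.9
```

```bash
python3 - <<'E'
from h import *
to(.478,.2747,.273,87.06)
E
```

```text
t 35.1 at [0.4784 0.2747 0.2912] yaw 87.05 w 57.9 F [ 0.1  0.2 -0.7] q7 -1.12
 shift [-0.1 -0.5 18.2] turn z -0.0 tilt [ 0.0023  0.0014 -1.    ]
```

jog_arm([
  [[0, -0.3, 8], [0, 0, 0]],
  [[0, 0, 8], [0, 0, 0]],
  [[0, 0, 5], [0, 0, 0]],
  [[0, 0, 5], [0, 0, 0]],
  [[0, 0, 4], [0, 0, 0]],
  [[0, 0, 0], [0, 0, 0]],
])

```text
t: 35.7
ee_pos: [0.4777, 0.2742, 0.2589]
tcp_rot: [[0.051, 0.999, -0.001], [0.999, -0.051, -0.0], [-0.0, -0.001, -1.0]]
wrist_force: [0.2, 0.0, -0.1]
gripper_width: 0.0574
finger_force: 37.9
```

jog_arm([
  [[0, 0, 4], [0, 0, 0]],
  [[0, 0, 4], [0, 0, 0]],
  [[0, 0, 4], [0, 0, 0]],
  [[0, 0, 4], [0, 0, 0]],
  [[0, 0, 4], [0, 0, 0]],
  [[0, 0, 2], [0, 0, 0]],
  [[0, 0, 0], [0, 0, 0]],
  [[0, 0, 0], [0, 0, 0]],
])

```text
t: 36.5
ee_pos: [0.4778, 0.2743, 0.2375]
tcp_rot: [[0.051, 0.999, -0.0], [0.999, -0.051, 0.0], [0.0, -0.0, -1.0]]
wrist_force: [-0.2, 0.0, -1.2]
gripper_width: 0.0579
finger_force: 37.9
```

jog_arm([
  [[0, 0, 0.8], [0, 0, 0]],
  [[0, 0, 0], [0, 0, 0]],
])

```text
t: 36.7
ee_pos: [0.4779, 0.2743, 0.2371]
tcp_rot: [[0.051, 0.999, 0.001], [0.999, -0.051, 0.0], [0.0, 0.001, -1.0]]
wrist_force: [-0.5, -0.5, 4.0]
gripper_width: 0.0576
finger_force: 38.3
```

jog_arm([
  [[0, 0, 0], [0, 0, 0]],
  [[0, 0, 0], [0, 0, 0]],
  [[0, 0, 0], [0, 0, 0]],
  [[0, 0, -10], [0, 0, 0]],
  [[0, 0, -20], [0, 0, 0]],
  [[0, 0, -40], [0, 0, 0]],
  [[0, 0, -50], [0, 0, 0]],
  [[0, 0, -50], [0, 0, 0]],
  [[-45, -3, 0], [0, 0, 0]],
  [[-45, -3, 0], [0, 0, 0]],
  [[-45, -3, 0], [0, 0, 0]],
  [[0, 0, 0], [0, 0, 0]],
  [[0, 0, 0], [0, 0, 0]],
], fingers=72)

```text
t: 38.0
ee_pos: [0.4619, 0.1388, 0.4074]
tcp_rot: [[0.054, 0.999, 0.001], [0.999, -0.054, -0.0], [-0.0, 0.001, -1.0]]
wrist_force: [0.7, -0.1, -0.3]
gripper_width: 0.0719
finger_force: 0.0
```

```bash
cat >> h.py <<'E'
def spc(name):
    a=camera("top")[:,:,::-1].copy();cv2.imwrite("pics/"+name,a)
    g=cv2.cvtColor(a,cv2.COLOR_BGR2GRAY)[150:255,285:390]
    g=cv2.resize(cv2.convertScaleAbs(g,alpha=2.5,beta=-250),None,fx=6,fy=6,interpolation=cv2.INTER_CUBIC)
    for p1,p2 in((60,10),(120,10),(40,14)):
        c=cv2.HoughCircles(g,cv2.HOUGH_GRADIENT,1,70,param1=p1,param2=p2,minRadius=54,maxRadius=64)
        if c is not None:print(p1,p2,[(at("top",285+x/6-.42,150+y/6-.42,.031)[:2].tolist(),round(float(r))) for x,y,r in c[0][:5]])
E
python3 - <<'E'
from h import *
spc("t5.png");discs();to(.586,-.353,.4,87.06);b=camera("side")[:,:,::-1]
cv2.imwrite("pics/n2.png",np.hstack([cv2.resize(b[130:180,205:255],None,fx=8,fy=8,interpolation=cv2.INTER_CUBIC),cv2.resize(cv2.imread("pics/t5.png")[155:250,290:385],(400,400))]))
E
```

```text
60 10 [([0.6239, -0.3408], 56), ([0.5472, -0.4472], 57), ([0.3793, -0.5454], 63), ([0.6379, -0.2743], 63), ([0.6104, -0.3968], 56)]
120 10 [([0.6239, -0.3408], 56), ([0.5461, -0.4472], 63), ([0.3793, -0.5454], 63), ([0.6379, -0.2743], 63), ([0.5911, -0.3172], 55)]
40 14 [([0.6239, -0.3408], 56), ([0.5461, -0.4472], 63)]
white [245.1 178.2] [71, 15, 19, 18, 256] [ 0.5901 -0.0813  0.022 ] [ 0.5913 -0.0805  0.008 ]
t 38.1 at [0.4618 0.141  0.4073] yaw 87.14 w 71.9 F [0.1 0.1 0.2] q7 -0.75
 shift [-487.2  148.8    7. ] turn z 0.1 tilt [ 8.e-04  9.e-04 -1.e+00]
```

View pics/n2.png

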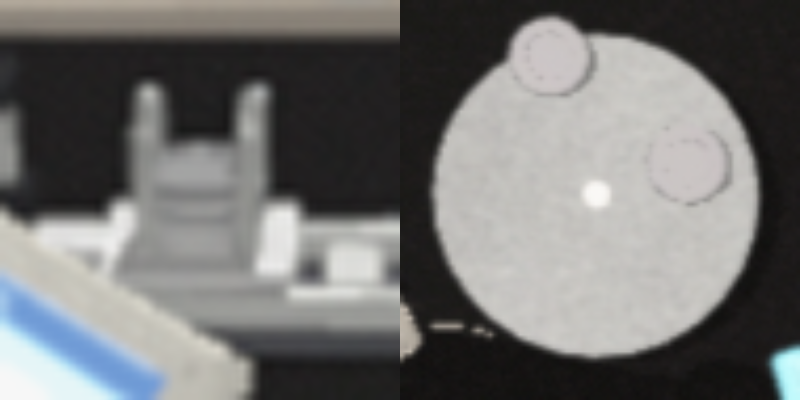

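The second spacer has been knocked to the platter rim (right crop (550,56), world (0.624,-0.341)), still flat on it. The stack in the nest looks flat. I'll take that spacer next, keeping clear of the carousel.

jog_arm([
  [[-43.2, 2.2, 0], [0, 0, 0]],
  [[-43.2, 2.2, 0], [0, 0, 0]],
  [[-43.2, 2.2, 0], [0, 0, 0]],
  [[-43.2, 2.2, 0], [0, 0, 0]],
  [[-43.2, 2.2, 0], [0, 0, 0]],
  [[-43.2, 2.2, 0], [0, 0, 0]],
  [[-43.2, 2.2, 0], [0, 0, 0]],
  [[-43.2, 2.2, 0], [0, 0, 0]],
  [[-43.2, 2.2, 0], [0, 0, 0]],
  [[-43.2, 2.2, 0], [0, 0, 0]],
  [[-43.2, 2.2, 0], [0, 0, 0]],
  [[0, 40, 0], [0, 0, 0]],
  [[0, 40, 0], [0, 0, 0]],
  [[0, 40, 0], [0, 0, 0]],
  [[0, 39, 0], [0, 0, 0]],
  [[0, 0, 40], [0, 0, 0]],
  [[0, 0, 40], [0, 0, 0]],
  [[0, 0, 40], [0, 0, 0]],
  [[0, 0, 0], [0, 0, 0]],
  [[0, 0, 0], [0, 0, 0]],
], fingers=84)

```text
t: 40.15
ee_pos: [0.6215, -0.3428, 0.2869]
tcp_rot: [[0.049, 0.999, -0.0], [0.999, -0.049, 0.001], [0.001, -0.001, -1.0]]
wrist_force: [-0.6, 0.2, -0.0]
gripper_width: 0.0842
finger_force: 0.0
```

```bash
python3 - <<'E'
from h import *
to(.621,-.343,.1945,87.06)
E
```

```text
t 40.15 at [ 0.6215 -0.3428  0.2869] yaw 87.17 w 84.2 F [-0.6  0.2 -0. ] q7 0.03
 shift [-0.3 -0.4 92.4] turn z 0.1 tilt [-5.0e-04  1.3e-03 -1.0e+00]
```

jog_arm([
  [[0, 0, 40], [0, 0, 0]],
  [[0, 0, 35], [0, 0, 0]],
  [[0, 0, 12], [0, 0, 0]],
  [[0, 0, 5], [0, 0, 0]],
  [[0, 0, 0], [0, 0, 0]],
  [[0, 0, 0], [0, 0, 0]],
  [[0, 0, 0], [0, 0, 0]],
])

```text
t: 40.85
ee_pos: [0.6212, -0.3443, 0.1967]
tcp_rot: [[0.051, 0.999, 0.003], [0.999, -0.051, -0.001], [-0.001, 0.003, -1.0]]
wrist_force: [0.1, -0.1, -0.2]
gripper_width: 0.0838
finger_force: 0.0
```

jog_arm([
  [[0, 0, 2], [0, 0, 0]],
  [[0, 0, 0], [0, 0, 0]],
])

```text
t: 41.05
ee_pos: [0.6205, -0.3442, 0.193]
tcp_rot: [[0.051, 0.999, 0.0], [0.999, -0.051, -0.0], [-0.0, 0.0, -1.0]]
wrist_force: [0.0, 0.2, 0.3]
gripper_width: 0.0842
finger_force: 0.0
```

jog_arm([
  [[0, 0, 0], [0, 0, 0]],
  [[0, 0, 0], [0, 0, 0]],
  [[0, 0, 0], [0, 0, 0]],
  [[0, 0, 0], [0, 0, 0]],
  [[0, 0, 0], [0, 0, 0]],
  [[0, 0, 0], [0, 0, 0]],
], fingers=50, newtons=20)

```text
t: 41.65
ee_pos: [0.6207, -0.3441, 0.193]
tcp_rot: [[0.051, 0.999, 0.001], [0.999, -0.051, -0.0], [-0.0, 0.001, -1.0]]
wrist_force: [-1.0, 1.3, 4.6]
gripper_width: 0.0589
finger_force: 21.3
```

jog_arm([
  [[0, 0, 0], [0, 0, 0]],
  [[0, 0, 0], [0, 0, 0]],
  [[0, 0, -1.5], [0, 0, 0]],
  [[0, 0, 0], [0, 0, -8.5]],
  [[0, 0, 0], [0, 0, -8.5]],
  [[0, 0, 0], [0, 0, -8.5]],
  [[0, 0, 0], [0, 0, -8.5]],
  [[0, 0, 0], [0, 0, -8.5]],
  [[0, 0, 0], [0, 0, -8.5]],
  [[0, 0, 0], [0, 0, -8.5]],
  [[0, 0, 0], [0, 0, -8.5]],
  [[0, 0, 0], [0, 0, -8.5]],
  [[0, 0, 0], [0, 0, -8.5]],
  [[0, 0, 0], [0, 0, -5]],
  [[0, 0, 0], [0, 0, 0]],
  [[0, 0, 0], [0, 0, 0]],
  [[0, 0, 0], [0, 0, 0]],
], fingers=78)

```text
t: 43.35
ee_pos: [0.6205, -0.3441, 0.1942]
tcp_rot: [[-0.999, 0.053, -0.0], [0.053, 0.999, -0.0], [0.0, -0.0, -1.0]]
wrist_force: [-0.7, 0.0, 0.1]
gripper_width: 0.0779
finger_force: 0.0
```

jog_arm([
  [[0, 0, 0], [0, 0, 0]],
  [[0, 0, 0], [0, 0, 0]],
  [[0, 0, 0], [0, 0, 0]],
  [[0, 0, 0], [0, 0, 0]],
  [[0, 0, 0], [0, 0, 0]],
  [[0, 0, 0], [0, 0, 0]],
], fingers=50, newtons=35)

```text
t: 43.95
ee_pos: [0.6207, -0.3441, 0.1949]
tcp_rot: [[-0.999, 0.052, 0.001], [0.052, 0.999, -0.001], [-0.001, -0.001, -1.0]]
wrist_force: [-1.4, 0.6, 4.9]
gripper_width: 0.0575
finger_force: 37.1
```

jog_arm([
  [[0, 0, -20], [0, 0, 0]],
  [[0, 0, -50], [0, 0, 0]],
  [[0, 0, -50], [0, 0, 0]],
  [[0, 0, -50], [0, 0, 0]],
  [[0, 0, -45], [0, 0, 0]],
  [[0, 0, 0], [0, 0, 0]],
  [[0, 0, 0], [0, 0, 0]],
])

```text
t: 44.65
ee_pos: [0.6206, -0.3435, 0.4115]
tcp_rot: [[-0.999, 0.051, 0.003], [0.051, 0.999, -0.001], [-0.003, -0.001, -1.0]]
wrist_force: [-0.3, 0.3, -1.0]
gripper_width: 0.0577
finger_force: 37.8
```

```bash
python3 - <<'E'
from h import *
to(.478,-.34,.4,177.06);to(.478,.2747,.36,177.06)
E
```

```text
t 44.65 at [ 0.6206 -0.3435  0.4115] yaw 177.08 w 57.7 F [-0.3  0.3 -1. ] q7 1.5
 shift [142.6  -3.8  11.1] turn z 0.0 tilt [ 0.0026 -0.0013 -1.    ]
t 44.65 at [ 0.6206 -0.3435  0.4115] yaw 177.08 w 57.7 F [-0.3  0.3 -1. ] q7 1.5
 shift [174.  610.2  50.4] turn z 0.0 tilt [ 0.0026 -0.0013 -1.    ]
```

jog_arm([
  [[34, 0, 0], [0, 0, 0]],
  [[35, 0, 0], [0, 0, 0]],
  [[35, 0, 0], [0, 0, 0]],
  [[35, 20, 0], [0, 0, 0]],
  [[35, 40, 0], [0, 0, 0]],
  [[0, 46, 0], [0, 0, 0]],
  [[0, 46, 0], [0, 0, 0]],
  [[0, 46, 0], [0, 0, 0]],
  [[0, 46, 0], [0, 0, 0]],
  [[0, 46, 0], [0, 0, 0]],
  [[0, 46, 0], [0, 0, 0]],
  [[0, 46, 0], [0, 0, 0]],
  [[0, 46, 0], [0, 0, 0]],
  [[0, 46, 0], [0, 0, 0]],
  [[0, 46, 0], [0, 0, 0]],
  [[0, 46, 0], [0, 0, 0]],
  [[0, 44, 0], [0, 0, 0]],
  [[0, 0, 30], [0, 0, 0]],
  [[0, 0, 40], [0, 0, 0]],
  [[0, 0, 40], [0, 0, 0]],
])

```text
t: 46.65
ee_pos: [0.4793, 0.2715, 0.297]
tcp_rot: [[-0.999, 0.05, -0.001], [0.05, 0.999, -0.001], [0.001, -0.001, -1.0]]
wrist_force: [1.3, 0.4, -0.1]
gripper_width: 0.0581
finger_force: 37.8
```

jog_arm([
  [[0, 0, 0], [0, 0, 0]],
  [[0, 0, 0], [0, 0, 0]],
  [[0, 0, 0], [0, 0, 0]],
  [[0, 0, 0], [0, 0, 0]],
])

```text
t: 47.05
ee_pos: [0.4803, 0.272, 0.3011]
tcp_rot: [[-0.999, 0.052, 0.002], [0.052, 0.999, 0.001], [-0.002, 0.002, -1.0]]
wrist_force: [-0.3, 0.1, -0.2]
gripper_width: 0.058
finger_force: 38.1
```

```bash
python3 - <<'E'
from h import *
to(.478,.2747,.279,177.06)
E
```

```text
t 47.05 at [0.4803 0.272  0.3011] yaw 177.04 w 58.0 F [-0.3  0.1 -0.2] q7 0.34
 shift [ 2.5  2.5 22.1] turn z -0.0 tilt [ 0.0023  0.0015 -1.    ]
```

jog_arm([
  [[2.2, 2.3, 10], [0, 0, 0]],
  [[0, 0, 10], [0, 0, 0]],
  [[0, 0, 0], [0, 0, 0]],
  [[0, 0, 0], [0, 0, 0]],
  [[0, 0, 0], [0, 0, 0]],
])

```text
t: 47.55
ee_pos: [0.4778, 0.2741, 0.2793]
tcp_rot: [[-0.999, 0.051, -0.0], [0.051, 0.999, 0.0], [0.0, 0.0, -1.0]]
wrist_force: [0.0, -0.8, -0.3]
gripper_width: 0.0575
finger_force: 38.1
```

jog_arm([
  [[0, 0.4, 5], [0, 0, 0]],
  [[0, 0, 5], [0, 0, 0]],
  [[0, 0, 4], [0, 0, 0]],
  [[0, 0, 4], [0, 0, 0]],
  [[0, 0, 0], [0, 0, 0]],
])

```text
t: 48.05
ee_pos: [0.4777, 0.2742, 0.2605]
tcp_rot: [[-0.999, 0.051, -0.001], [0.051, 0.999, -0.001], [0.001, -0.001, -1.0]]
wrist_force: [0.5, -0.1, -0.2]
gripper_width: 0.0576
finger_force: 38.1
```

jog_arm([
  [[0, 0, 4], [0, 0, 0]],
  [[0, 0, 4], [0, 0, 0]],
  [[0, 0, 4], [0, 0, 0]],
  [[0, 0, 3], [0, 0, 0]],
  [[0, 0, 1.5], [0, 0, 0]],
  [[0, 0, 1], [0, 0, 0]],
  [[0, 0, 0], [0, 0, 0]],
])

```text
t: 48.75
ee_pos: [0.4779, 0.2744, 0.2438]
tcp_rot: [[-0.999, 0.051, 0.0], [0.051, 0.999, -0.0], [-0.0, -0.0, -1.0]]
wrist_force: [0.1, -1.3, 1.2]
gripper_width: 0.0576
finger_force: 38.3
```

jog_arm([
  [[0, 0, 0], [0, 0, 0]],
  [[0, 0, 0], [0, 0, 0]],
  [[0, 0, 0], [0, 0, 0]],
  [[0, 0, -10], [0, 0, 0]],
  [[0, 0, -20], [0, 0, 0]],
  [[0, 0, -40], [0, 0, 0]],
  [[0, 0, -50], [0, 0, 0]],
  [[0, 0, -45], [0, 0, 0]],
  [[0, -45, 0], [0, 0, 0]],
  [[0, -45, 0], [0, 0, 0]],
  [[0, -45, 0], [0, 0, 0]],
  [[0, -45, 0], [0, 0, 0]],
  [[0, 0, 0], [0, 0, 0]],
  [[0, 0, 0], [0, 0, 0]],
], fingers=72)

```text
t: 50.15
ee_pos: [0.4687, 0.0934, 0.4092]
tcp_rot: [[-0.999, 0.055, 0.0], [0.055, 0.999, -0.0], [-0.001, -0.0, -1.0]]
wrist_force: [-0.5, 1.0, -0.0]
gripper_width: 0.0722
finger_force: 0.0
```

```bash
python3 - <<'E'
from h import *
spc("t6.png");discs();to(.544,-.4475,.4,177.06);b=camera("side")[:,:,::-1]
cv2.imwrite("pics/n3.png",np.hstack([cv2.resize(b[130:180,205:255],None,fx=8,fy=8,interpolation=cv2.INTER_CUBIC),cv2.resize(cv2.imread("pics/t6.png")[155:250,290:385],(400,400))]))
E
```

```text
60 10 [([0.5445, -0.445], 57), ([0.4884, -0.4652], 61), ([0.4532, -0.3113], 63), ([0.3809, -0.547], 62), ([0.5736, -0.2995], 61)]
120 10 [([0.5434, -0.4439], 58), ([0.4884, -0.4652], 61), ([0.4532, -0.3113], 63), ([0.3809, -0.547], 62), ([0.5209, -0.2788], 55)]
40 14 [([0.5445, -0.445], 57)]
white [245.1 178.2] [71, 15, 19, 18, 256] [ 0.5901 -0.0813  0.022 ] [ 0.5913 -0.0805  0.008 ]
t 50.25 at [0.4685 0.0958 0.4094] yaw 177.14 w 71.8 F [-0.5 -0.2 -0.2] q7 0.79
 shift [-102.5 -538.9    9. ] turn z 0.1 tilt [ 9.e-04  7.e-04 -1.e+00]
```

View pics/n3.png

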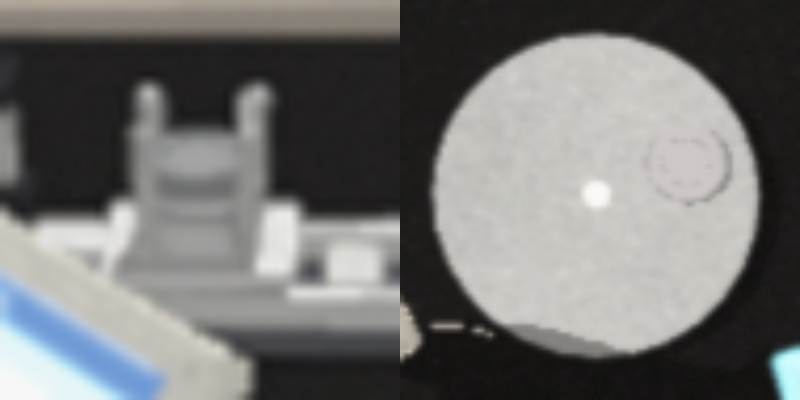

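The stack is flat, and the last spacer is at crop (688,163), about (0.542,-0.449) in the robot frame.

jog_arm([
  [[0, -45, 0], [0, 0, 0]],
  [[0, -45, 0], [0, 0, 0]],
  [[0, -45, 0], [0, 0, 0]],
  [[0, -45, 0], [0, 0, 0]],
  [[0, -45, 0], [0, 0, 0]],
  [[0, -45, 0], [0, 0, 0]],
  [[0, -45, 0], [0, 0, 0]],
  [[-16, -45, 0], [0, 0, 0]],
  [[-17, -45, 0], [0, 0, 0]],
  [[-17, -45, 0], [0, 0, 0]],
  [[-17, -45, 0], [0, 0, 0]],
  [[-17, -45, 0], [0, 0, 0]],
  [[-16, 0, 0], [0, 0, 0]],
  [[0, 0, 40], [0, 0, 0]],
  [[0, 0, 50], [0, 0, 0]],
  [[0, 0, 40], [0, 0, 0]],
  [[0, 0, 0], [0, 0, 0]],
  [[0, 0, 0], [0, 0, 0]],
], fingers=84)

```text
t: 52.1
ee_pos: [0.5422, -0.4486, 0.2794]
tcp_rot: [[-0.999, 0.049, 0.0], [0.049, 0.999, 0.001], [-0.0, 0.001, -1.0]]
wrist_force: [0.6, 0.3, 1.6]
gripper_width: 0.0839
finger_force: 0.0
```

```bash
python3 - <<'E'
from h import *
to(.542,-.449,.194,177.06)
E
```

```text
t 52.1 at [ 0.5422 -0.4486  0.2794] yaw 177.19 w 83.9 F [0.6 0.3 1.6] q7 1.62
 shift [ 0.2 -0.6 85.4] turn z 0.1 tilt [ 3.0e-04  1.2e-03 -1.0e+00]
```

jog_arm([
  [[0, 0, 35], [0, 0, 0]],
  [[0, 0, 35], [0, 0, 0]],
  [[0, 0, 12], [0, 0, 0]],
  [[0, 0, 3], [0, 0, 0]],
  [[0, 0, 0], [0, 0, 0]],
  [[0, 0, 0], [0, 0, 0]],
  [[0, 0, 0], [0, 0, 0]],
  [[0, 0, 0], [0, 0, 0]],
])

```text
t: 52.9
ee_pos: [0.5412, -0.4499, 0.1949]
tcp_rot: [[-0.999, 0.051, 0.001], [0.051, 0.999, -0.001], [-0.001, -0.001, -1.0]]
wrist_force: [0.1, 0.6, 0.2]
gripper_width: 0.0843
finger_force: 0.0
```

jog_arm([
  [[0, 0, 0.5], [0, 0, 0]],
  [[0, 0, 0], [0, 0, 0]],
  [[0, 0, 0], [0, 0, 0]],
  [[0, 0, 0], [0, 0, 0]],
  [[0, 0, 0], [0, 0, 0]],
  [[0, 0, 0], [0, 0, 0]],
  [[0, 0, 0], [0, 0, 0]],
], fingers=50, newtons=20)

```text
t: 53.6
ee_pos: [0.541, -0.4498, 0.1937]
tcp_rot: [[-0.999, 0.051, 0.0], [0.051, 0.999, -0.0], [-0.001, -0.0, -1.0]]
wrist_force: [-0.2, 1.0, 5.5]
gripper_width: 0.0584
finger_force: 21.4
```

jog_arm([
  [[0, 0, 0], [0, 0, 0]],
  [[0, 0, 0], [0, 0, 0]],
  [[0, 0, -1], [0, 0, 0]],
  [[0, 0, 0], [0, 0, 8.5]],
  [[0, 0, 0], [0, 0, 8.5]],
  [[0, 0, 0], [0, 0, 8.5]],
  [[0, 0, 0], [0, 0, 8.5]],
  [[0, 0, 0], [0, 0, 8.5]],
  [[0, 0, 0], [0, 0, 8.5]],
  [[0, 0, 0], [0, 0, 8.5]],
  [[0, 0, 0], [0, 0, 8.5]],
  [[0, 0, 0], [0, 0, 8.5]],
  [[0, 0, 0], [0, 0, 8.5]],
  [[0, 0, 0], [0, 0, 5]],
  [[0, 0, 0], [0, 0, 0]],
  [[0, 0, 0], [0, 0, 0]],
  [[0, 0, 0], [0, 0, 0]],
], fingers=78)

```text
t: 55.3
ee_pos: [0.5408, -0.4498, 0.1941]
tcp_rot: [[0.049, 0.999, -0.0], [0.999, -0.049, 0.0], [0.0, -0.0, -1.0]]
wrist_force: [0.2, -0.4, 0.2]
gripper_width: 0.0781
finger_force: 0.0
```

jog_arm([
  [[0, 0, 0], [0, 0, 0]],
  [[0, 0, 0], [0, 0, 0]],
  [[0, 0, 0], [0, 0, 0]],
  [[0, 0, 0], [0, 0, 0]],
  [[0, 0, 0], [0, 0, 0]],
  [[0, 0, 0], [0, 0, 0]],
], fingers=50, newtons=35)

```text
t: 55.9
ee_pos: [0.5411, -0.4498, 0.1947]
tcp_rot: [[0.051, 0.999, 0.001], [0.999, -0.051, -0.0], [-0.0, 0.001, -1.0]]
wrist_force: [-0.7, 0.6, 4.5]
gripper_width: 0.058
finger_force: 37.0
```

jog_arm([
  [[0, 0, -20], [0, 0, 0]],
  [[0, 0, -50], [0, 0, 0]],
  [[0, 0, -50], [0, 0, 0]],
  [[0, 0, -50], [0, 0, 0]],
  [[0, 0, -45], [0, 0, 0]],
  [[0, 0, 0], [0, 0, 0]],
  [[0, 0, 0], [0, 0, 0]],
])

```text
t: 56.6
ee_pos: [0.5409, -0.4498, 0.4101]
tcp_rot: [[0.051, 0.999, 0.001], [0.999, -0.051, -0.001], [-0.001, 0.001, -1.0]]
wrist_force: [-0.1, -0.6, -2.0]
gripper_width: 0.0577
finger_force: 37.8
```

```bash
python3 - <<'E'
from h import *
to(.478,.2747,.3,87.06)
E
```

```text
t 56.6 at [ 0.5409 -0.4498  0.4101] yaw 87.07 w 57.7 F [-0.1 -0.6 -2. ] q7 0.3
 shift [ 720.5 -100.   109. ] turn z 0.0 tilt [ 0.0013 -0.0014 -1.    ]
```

jog_arm([
  [[20, -6, 0], [0, 0, 0]],
  [[43.8, -6, 0], [0, 0, 0]],
  [[43.8, -6, 0], [0, 0, 0]],
  [[43.8, -6, 0], [0, 0, 0]],
  [[43.8, -6, 0], [0, 0, 0]],
  [[43.8, -6, 0], [0, 0, 0]],
  [[43.8, -6, 0], [0, 0, 0]],
  [[43.8, -6, 0], [0, 0, 0]],
  [[43.8, -6, 0], [0, 0, 0]],
  [[43.8, -6, 0], [0, 0, 0]],
  [[43.8, -6, 0], [0, 0, 0]],
  [[43.8, -6, 0], [0, 0, 0]],
  [[43.8, -6, 0], [0, 0, 0]],
  [[43.8, -6, 0], [0, 0, 0]],
  [[43.8, -6, 0], [0, 0, 0]],
  [[43.8, -6, 0], [0, 0, 0]],
  [[43.8, -4, 0], [0, 0, 0]],
  [[0, 0, 30], [0, 0, 0]],
  [[0, 0, 40], [0, 0, 0]],
  [[0, 0, 35], [0, 0, 0]],
])

```text
t: 58.6
ee_pos: [0.477, 0.2747, 0.3008]
tcp_rot: [[0.05, 0.999, -0.003], [0.999, -0.05, -0.002], [-0.002, -0.003, -1.0]]
wrist_force: [0.7, 0.2, -1.0]
gripper_width: 0.0579
finger_force: 37.9
```

jog_arm([
  [[0, 0, 0], [0, 0, 0]],
  [[0, 0, 0], [0, 0, 0]],
  [[0, 0, 0], [0, 0, 0]],
  [[0, 0, 0], [0, 0, 0]],
  [[0, 0, 0], [0, 0, 0]],
])

```text
t: 59.1
ee_pos: [0.4782, 0.2753, 0.3055]
tcp_rot: [[0.052, 0.999, 0.002], [0.999, -0.052, 0.001], [0.001, 0.002, -1.0]]
wrist_force: [-0.2, -0.6, -1.0]
gripper_width: 0.0576
finger_force: 38.0
```

```bash
python3 - <<'E'
from h import *
to(.478,.2746,.279,87.06)
E
```

```text
t 59.1 at [0.4782 0.2753 0.3055] yaw 87.04 w 57.6 F [-0.2 -0.6 -1. ] q7 -1.09
 shift [-0.8 -0.2 26.5] turn z -0.0 tilt [ 2.e-03  9.e-04 -1.e+00]
```

jog_arm([
  [[-0.7, 0, 13], [0, 0, 0]],
  [[0, 0, 13], [0, 0, 0]],
  [[0, 0, 0], [0, 0, 0]],
  [[0, 0, 0], [0, 0, 0]],
  [[0, 0, 0], [0, 0, 0]],
])

```text
t: 59.6
ee_pos: [0.4779, 0.2747, 0.2782]
tcp_rot: [[0.051, 0.999, -0.0], [0.999, -0.051, 0.0], [0.0, -0.0, -1.0]]
wrist_force: [0.5, 1.0, -0.9]
gripper_width: 0.0579
finger_force: 38.0
```

jog_arm([
  [[0, 0, 4], [0, 0, 0]],
  [[0, 0, 4], [0, 0, 0]],
  [[0, 0, 4], [0, 0, 0]],
  [[0, 0, 4], [0, 0, 0]],
  [[0, 0, 0], [0, 0, 0]],
])

```text
t: 60.1
ee_pos: [0.4778, 0.2743, 0.2615]
tcp_rot: [[0.051, 0.999, -0.001], [0.999, -0.051, -0.001], [-0.001, -0.001, -1.0]]
wrist_force: [0.9, 0.4, -0.8]
gripper_width: 0.0578
finger_force: 38.0
```

jog_arm([
  [[0, 0, 4], [0, 0, 0]],
  [[0, 0, 4], [0, 0, 0]],
  [[0, 0, 2], [0, 0, 0]],
  [[0, 0, 1.5], [0, 0, 0]],
  [[0, 0, 0], [0, 0, 0]],
  [[0, 0, 0], [0, 0, 0]],
])

```text
t: 60.7
ee_pos: [0.4779, 0.2745, 0.2507]
tcp_rot: [[0.051, 0.999, 0.0], [0.999, -0.051, 0.0], [0.0, 0.0, -1.0]]
wrist_force: [0.5, -0.0, 0.8]
gripper_width: 0.058
finger_force: 38.1
```

jog_arm([
  [[0, 0, 0], [0, 0, 0]],
  [[0, 0, 0], [0, 0, 0]],
  [[0, 0, 0], [0, 0, 0]],
  [[0, 0, -10], [0, 0, 0]],
  [[0, 0, -20], [0, 0, 0]],
  [[0, 0, -40], [0, 0, 0]],
  [[0, 0, -40], [0, 0, 0]],
  [[0, 0, -30], [0, 0, 0]],
  [[-45, 0, 0], [0, 0, 0]],
  [[-45, 0, 0], [0, 0, 0]],
  [[-45, 0, 0], [0, 0, 0]],
  [[-45, 0, 0], [0, 0, 0]],
  [[0, 0, 0], [0, 0, 0]],
  [[0, 0, 0], [0, 0, 0]],
], fingers=72)

```text
t: 62.1
ee_pos: [0.4687, 0.0937, 0.3914]
tcp_rot: [[0.054, 0.999, 0.001], [0.999, -0.054, -0.0], [-0.0, 0.001, -1.0]]
wrist_force: [-0.1, 0.8, -0.5]
gripper_width: 0.072
finger_force: 0.0
```

```bash
python3 - <<'E'
from h import *
discs();to(.588,-.083,.172,87.06);b=camera("side")[:,:,::-1];a=camera("top")[:,:,::-1]
cv2.imwrite("pics/n4.png",np.hstack([cv2.resize(b[130:180,205:255],None,fx=8,fy=8,interpolation=cv2.INTER_CUBIC),cv2.resize(a[100:220,205:325],(400,400))]))
E
```

```text
white [245.1 178.2] [71, 15, 19, 18, 256] [ 0.5901 -0.0813  0.022 ] [ 0.5913 -0.0805  0.008 ]
t 62.15 at [0.4686 0.0951 0.3914] yaw 87.04 w 72.0 F [ 0.9 -0.  -0.8] q7 -0.64
 shift [-171.8  128.2  219.5] turn z -0.0 tilt [ 1.e-03  4.e-04 -1.e+00]
```

View pics/n4.png

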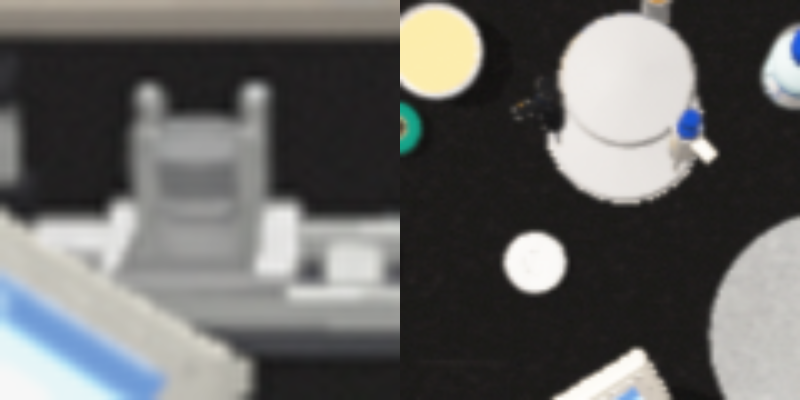

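The three-spacer stack is flat and the top disc hasn't moved. Fetching the disc at robot-frame (0.588,-0.083).

jog_arm([
  [[-35, 25.5, 0], [0, 0, 0]],
  [[-34, 25.5, 0], [0, 0, 0]],
  [[-34, 25.5, 0], [0, 0, 0]],
  [[-34, 25.5, 0], [0, 0, 0]],
  [[-34, 25.5, 0], [0, 0, 0]],
  [[0, 0, 45], [0, 0, 0]],
  [[0, 0, 45], [0, 0, 0]],
  [[0, 0, 45], [0, 0, 0]],
  [[0, 0, 45], [0, 0, 0]],
  [[0, 0, 25], [0, 0, 0]],
  [[0, 0, 0], [0, 0, 0]],
  [[0, 0, 0], [0, 0, 0]],
  [[0, 0, 0], [0, 0, 0]],
  [[0, 0, 0], [0, 0, 0]],
], fingers=84)

```text
t: 63.65
ee_pos: [0.5881, -0.0823, 0.1876]
tcp_rot: [[0.051, 0.999, 0.003], [0.999, -0.051, -0.0], [-0.0, 0.003, -1.0]]
wrist_force: [0.9, 0.3, 0.1]
gripper_width: 0.0841
finger_force: 0.0
```

```bash
python3 - <<'E'
from h import *
to(.588,-.083,.171,87.06)
E
```

```text
t 63.65 at [ 0.5881 -0.0823  0.1876] yaw 87.07 w 84.1 F [0.9 0.3 0.1] q7 -0.49
 shift [-0.7 -0.1 16.6] turn z 0.0 tilt [ 3.1e-03 -3.0e-04 -1.0e+00]
```

jog_arm([
  [[0, 0, 10], [0, 0, 0]],
  [[0, 0, 5.5], [0, 0, 0]],
  [[0, 0, 0], [0, 0, 0]],
  [[0, 0, 0], [0, 0, 0]],
  [[0, 0, 0], [0, 0, 0]],
])

```text
t: 64.15
ee_pos: [0.5873, -0.0826, 0.1703]
tcp_rot: [[0.051, 0.999, 0.0], [0.999, -0.051, 0.0], [0.0, 0.0, -1.0]]
wrist_force: [-0.4, -0.7, -1.2]
gripper_width: 0.0836
finger_force: 0.0
```

jog_arm([
  [[0, 0, 0], [0, 0, 0]],
  [[0, 0, 0], [0, 0, 0]],
  [[0, 0, 0], [0, 0, 0]],
  [[0, 0, 0], [0, 0, 0]],
  [[0, 0, 0], [0, 0, 0]],
  [[0, 0, 0], [0, 0, 0]],
  [[0, 0, 0], [0, 0, 0]],
], fingers=50, newtons=20)

```text
t: 64.85
ee_pos: [0.5875, -0.0825, 0.1708]
tcp_rot: [[0.051, 0.999, 0.001], [0.999, -0.051, -0.0], [-0.0, 0.001, -1.0]]
wrist_force: [-0.8, 0.0, 5.9]
gripper_width: 0.0586
finger_force: 20.8
```

jog_arm([
  [[0, 0, 0], [0, 0, 0]],
  [[0, 0, 0], [0, 0, 0]],
  [[0, 0, 0], [0, 0, 0]],
  [[0, 0, 0], [0, 0, -8.5]],
  [[0, 0, 0], [0, 0, -8.5]],
  [[0, 0, 0], [0, 0, -8.5]],
  [[0, 0, 0], [0, 0, -8.5]],
  [[0, 0, 0], [0, 0, -8.5]],
  [[0, 0, 0], [0, 0, -8.5]],
  [[0, 0, 0], [0, 0, -8.5]],
  [[0, 0, 0], [0, 0, -8.5]],
  [[0, 0, 0], [0, 0, -8.5]],
  [[0, 0, 0], [0, 0, -8.5]],
  [[0, 0, 0], [0, 0, -5]],
  [[0, 0, 0], [0, 0, 0]],
  [[0, 0, 0], [0, 0, 0]],
  [[0, 0, 0], [0, 0, 0]],
], fingers=78)

```text
t: 66.55
ee_pos: [0.5872, -0.0826, 0.1702]
tcp_rot: [[-0.999, 0.053, -0.0], [0.053, 0.999, -0.0], [0.0, -0.0, -1.0]]
wrist_force: [0.3, -0.1, 0.3]
gripper_width: 0.0778
finger_force: 0.0
```

jog_arm([
  [[0, 0, 0], [0, 0, 0]],
  [[0, 0, 0], [0, 0, 0]],
  [[0, 0, 0], [0, 0, 0]],
  [[0, 0, 0], [0, 0, 0]],
  [[0, 0, 0], [0, 0, 0]],
  [[0, 0, 0], [0, 0, 0]],
], fingers=50, newtons=40)

```text
t: 67.15
ee_pos: [0.5873, -0.0825, 0.1709]
tcp_rot: [[-0.999, 0.052, 0.0], [0.052, 0.999, -0.001], [-0.0, -0.001, -1.0]]
wrist_force: [-1.7, -0.3, 7.0]
gripper_width: 0.0577
finger_force: 41.4
```

jog_arm([
  [[0, 0, -20], [0, 0, 0]],
  [[0, 0, -40], [0, 0, 0]],
  [[0, 0, -50], [0, 0, 0]],
  [[0, 0, -40], [0, 0, 0]],
  [[0, 0, 0], [0, 0, 0]],
  [[0, 0, 0], [0, 0, 0]],
])

```text
t: 67.75
ee_pos: [0.5872, -0.0824, 0.322]
tcp_rot: [[-0.999, 0.052, 0.002], [0.052, 0.999, -0.001], [-0.002, -0.001, -1.0]]
wrist_force: [-0.9, -1.3, -1.6]
gripper_width: 0.0579
finger_force: 43.6
```

```bash
python3 - <<'E'
from h import *
to(.478,.2746,.3,177.06)
E
```

```text
t 67.75 at [ 0.5872 -0.0824  0.322 ] yaw 177.04 w 57.9 F [-0.9 -1.3 -1.6] q7 0.98
 shift [127.6 350.9  21.4] turn z -0.0 tilt [ 2.3e-03 -8.0e-04 -1.0e+00]
```

jog_arm([
  [[7, 19, 0], [0, 0, 0]],
  [[15, 41.5, 0], [0, 0, 0]],
  [[15, 41.5, 0], [0, 0, 0]],
  [[15, 41.5, 0], [0, 0, 0]],
  [[15, 41.5, 0], [0, 0, 0]],
  [[15, 41.5, 0], [0, 0, 0]],
  [[15, 41.5, 0], [0, 0, 0]],
  [[15, 41.5, 0], [0, 0, 0]],
  [[15, 41, 0], [0, 0, 0]],
  [[0, 0, 10], [0, 0, 0]],
  [[0, 0, 10], [0, 0, 0]],
  [[0, 0, 0], [0, 0, 0]],
  [[0, 0, 0], [0, 0, 0]],
  [[0, 0, 0], [0, 0, 0]],
  [[0, 0, 0], [0, 0, 0]],
  [[0, 0, 0], [0, 0, 0]],
])

```text
t: 69.35
ee_pos: [0.4786, 0.2736, 0.3005]
tcp_rot: [[-0.999, 0.052, 0.0], [0.052, 0.999, 0.0], [-0.0, 0.0, -1.0]]
wrist_force: [-0.1, 0.2, -1.5]
gripper_width: 0.0576
finger_force: 43.5
```

```bash
python3 - <<'E'
from h import *
to(.478,.2746,.275,177.06)
E
```

```text
t 69.35 at [0.4786 0.2736 0.3005] yaw 177.01 w 57.6 F [-0.1  0.2 -1.5] q7 0.3
 shift [ 0.7  1.  25.5] turn z -0.0 tilt [ 4.e-04  2.e-04 -1.e+00]
```

jog_arm([
  [[0.6, 1, 13], [0, 0, 0]],
  [[0, 0, 11], [0, 0, 0]],
  [[0, 0, 0], [0, 0, 0]],
  [[0, 0, 0], [0, 0, 0]],
  [[0, 0, 0], [0, 0, 0]],
])

```text
t: 69.85
ee_pos: [0.4778, 0.2752, 0.2763]
tcp_rot: [[-0.999, 0.051, -0.0], [0.051, 0.999, 0.0], [0.0, 0.0, -1.0]]
wrist_force: [-0.9, -0.6, -0.7]
gripper_width: 0.0577
finger_force: 43.6
```

jog_arm([
  [[0, 0, 4], [0, 0, 0]],
  [[0, 0, 4], [0, 0, 0]],
  [[0, 0, 0], [0, 0, 0]],
  [[0, 0, 0], [0, 0, 0]],
])

```text
t: 70.25
ee_pos: [0.4777, 0.2749, 0.2681]
tcp_rot: [[-0.999, 0.051, -0.0], [0.051, 0.999, -0.0], [0.0, -0.0, -1.0]]
wrist_force: [0.6, -0.8, -0.8]
gripper_width: 0.0577
finger_force: 43.6
```

jog_arm([
  [[0, 0, 4], [0, 0, 0]],
  [[0, 0, 3.5], [0, 0, 0]],
  [[0, 0, 2], [0, 0, 0]],
  [[0, 0, 0], [0, 0, 0]],
  [[0, 0, 0], [0, 0, 0]],
])

```text
t: 70.75
ee_pos: [0.4778, 0.275, 0.2587]
tcp_rot: [[-0.999, 0.051, -0.0], [0.051, 0.999, -0.0], [0.0, -0.0, -1.0]]
wrist_force: [0.2, 0.1, -0.9]
gripper_width: 0.0575
finger_force: 43.6
```

jog_arm([
  [[0, 0, 0.7], [0, 0, 0]],
  [[0, 0, 0.5], [0, 0, 0]],
  [[0, 0, 0], [0, 0, 0]],
])

```text
t: 71.05
ee_pos: [0.4778, 0.2751, 0.2579]
tcp_rot: [[-0.999, 0.051, 0.0], [0.051, 0.999, 0.0], [-0.0, 0.0, -1.0]]
wrist_force: [-1.2, -1.1, 3.9]
gripper_width: 0.0578
finger_force: 44.1
```

jog_arm([
  [[0, 0, 0], [0, 0, 0]],
  [[0, 0, 0], [0, 0, 0]],
  [[0, 0, 0], [0, 0, 0]],
  [[0, 0, -10], [0, 0, 0]],
  [[0, 0, -30], [0, 0, 0]],
  [[0, 0, -40], [0, 0, 0]],
  [[0, 0, -40], [0, 0, 0]],
  [[0, -45, 0], [0, 0, 0]],
  [[0, -45, 0], [0, 0, 0]],
  [[0, -45, 0], [0, 0, 0]],
  [[0, 0, 0], [0, 0, 0]],
  [[0, 0, 0], [0, 0, 0]],
], fingers=72)

```text
t: 72.25
ee_pos: [0.4711, 0.1389, 0.3781]
tcp_rot: [[-0.999, 0.054, 0.001], [0.054, 0.999, -0.0], [-0.001, -0.0, -1.0]]
wrist_force: [0.1, 0.8, 0.5]
gripper_width: 0.0722
finger_force: 0.0
```

```bash
python3 - <<'E'
from h import *
b=camera("side")[:,:,::-1]
cv2.imwrite("pics/n5.png",cv2.resize(b[130:180,205:255],None,fx=10,fy=10,interpolation=cv2.INTER_CUBIC));to(.3832,.2796,.34,87.06)
E
```

```text
t 72.3 at [0.4709 0.1404 0.3782] yaw 177.03 w 71.9 F [-1.2  0.5  0.4] q7 0.61
 shift [ 94.8 134.4  38.2] turn z 90.0 tilt [ 9.e-04  6.e-04 -1.e+00]
```

View pics/n5.png

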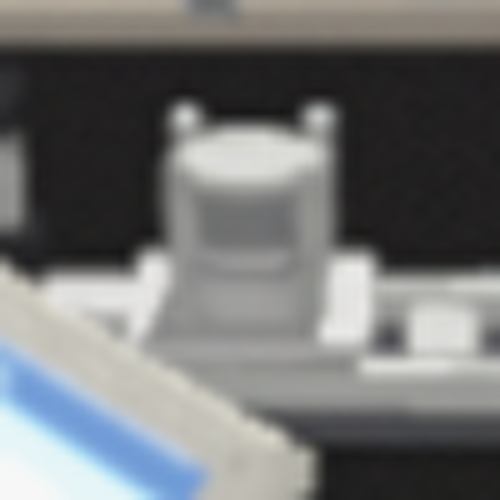

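The top disc lies flat, level between the post tops. Now the bar.

jog_arm([
  [[32, 45, 0], [0, 0, 0]],
  [[32, 45, 0], [0, 0, 0]],
  [[31, 44.4, 0], [0, 0, 0]],
  [[0, 0, 0], [0, 0, 8.5]],
  [[0, 0, 0], [0, 0, 8.5]],
  [[0, 0, 0], [0, 0, 8.5]],
  [[0, 0, 0], [0, 0, 8.5]],
  [[0, 0, 0], [0, 0, 8.5]],
  [[0, 0, 0], [0, 0, 8.5]],
  [[0, 0, 0], [0, 0, 8.5]],
  [[0, 0, 0], [0, 0, 8.5]],
  [[0, 0, 0], [0, 0, 8.5]],
  [[0, 0, 0], [0, 0, 8.5]],
  [[0, 0, 0], [0, 0, 5]],
  [[0, 0, 0], [0, 0, 0]],
  [[0, 0, 0], [0, 0, 0]],
  [[0, 0, 0], [0, 0, 0]],
], fingers=50)

```text
t: 74.0
ee_pos: [0.3903, 0.2677, 0.3776]
tcp_rot: [[0.048, 0.999, -0.0], [0.999, -0.048, 0.0], [0.0, -0.0, -1.0]]
wrist_force: [-0.4, -0.8, 0.7]
gripper_width: 0.0498
finger_force: 0.0
```

```bash
python3 - <<'E'
from h import *
to(.3832,.2798,.277,87.06)
E
```

```text
t 74.0 at [0.3903 0.2677 0.3776] yaw 87.28 w 49.8 F [-0.4 -0.8  0.7] q7 -1.03
 shift [ 11.7  -7.7 100.6] turn z 0.2 tilt [-1.e-04  3.e-04 -1.e+00]
```

jog_arm([
  [[11.7, -7.5, 0], [0, 0, 0.2]],
  [[0, 0, 30], [0, 0, 0]],
  [[0, 0, 30], [0, 0, 0]],
  [[0, 0, 25], [0, 0, 0]],
  [[0, 0, 15], [0, 0, 0]],
  [[0, 0, 0], [0, 0, 0]],
  [[0, 0, 0], [0, 0, 0]],
  [[0, 0, 0], [0, 0, 0]],
])

```text
t: 74.8
ee_pos: [0.3841, 0.2795, 0.2785]
tcp_rot: [[0.054, 0.999, 0.001], [0.999, -0.054, 0.001], [0.001, 0.001, -1.0]]
wrist_force: [-0.3, -0.3, 0.0]
gripper_width: 0.0502
finger_force: 0.0
```

jog_arm([
  [[0, 0, 0], [0, 0, 0]],
  [[0, 0, 0], [0, 0, 0]],
  [[0, 0, 0], [0, 0, 0]],
  [[0, 0, 0], [0, 0, 0]],
  [[0, 0, 0], [0, 0, 0]],
  [[0, 0, 0], [0, 0, 0]],
  [[0, 0, 0], [0, 0, 0]],
], fingers=0, newtons=30)

```text
t: 75.5
ee_pos: [0.3839, 0.2791, 0.278]
tcp_rot: [[0.055, 0.999, 0.001], [0.999, -0.055, 0.0], [0.0, 0.001, -1.0]]
wrist_force: [-0.3, -1.8, 6.3]
gripper_width: 0.011
finger_force: 35.2
```

jog_arm([
  [[0, 0, -3], [0, 0, 0]],
  [[0, 0, -4], [0, 0, 0]],
  [[0, 0, -4], [0, 0, 0]],
  [[0, 0, -4], [0, 0, 0]],
  [[0, 0, -2.5], [0, 0, 0]],
  [[0, 0, 0], [0, 0, 0]],
  [[0, 0, 0], [0, 0, 0]],
])

```text
t: 76.2
ee_pos: [0.3838, 0.279, 0.295]
tcp_rot: [[0.055, 0.999, 0.0], [0.999, -0.055, 0.0], [0.0, 0.0, -1.0]]
wrist_force: [0.0, 1.9, -3.6]
gripper_width: 0.0111
finger_force: 33.8
```

jog_arm([
  [[0, 5, 0], [0, 0, 0]],
  [[0, 8, 0], [0, 0, 0]],
  [[0, 10, 0], [0, 0, 0]],
  [[0, 10, 0], [0, 0, 0]],
  [[0.2, 10, 0], [0, 0, 0]],
  [[0, 10, 0], [0, 0, 0]],
  [[0, 10, 0], [0, 0, 0]],
  [[0.2, 10, 0], [0, 0, 0]],
  [[0, 10, 0], [0, 0, 0]],
  [[0, 10, 0], [0, 0, 0]],
  [[0.2, 10, 0], [0, 0, 0]],
  [[0, 10, 0], [0, 0, 0]],
  [[0, 10, 0], [0, 0, 0]],
  [[0, 10, 0], [0, 0, 0]],
  [[0, 8, 0], [0, 0, 0]],
  [[0, 6, 0], [0, 0, 0]],
  [[0, 3, 0], [0, 0, 0]],
  [[0, 0, 0], [0, 0, 0]],
  [[0, 0, 0], [0, 0, 0]],
  [[0, 0, 0], [0, 0, 0]],
])

```text
t: 78.2
ee_pos: [0.5336, 0.2712, 0.2951]
tcp_rot: [[0.055, 0.998, 0.0], [0.998, -0.055, -0.0], [-0.0, 0.0, -1.0]]
wrist_force: [0.2, -0.2, -4.0]
gripper_width: 0.0112
finger_force: 33.8
```

Now lowering the bar 17 mm and letting go.

jog_arm([
  [[0, 0, 4], [0, 0, 0]],
  [[0, 0, 4], [0, 0, 0]],
  [[0, 0, 4], [0, 0, 0]],
  [[0, 0, 3], [0, 0, 0]],
  [[0, 0, 1], [0, 0, 0]],
  [[0, 0, 0], [0, 0, 0]],
  [[0, 0, 0], [0, 0, 0]],
])

```text
t: 78.9
ee_pos: [0.5335, 0.2713, 0.2789]
tcp_rot: [[0.055, 0.999, -0.0], [0.999, -0.055, -0.0], [-0.0, -0.0, -1.0]]
wrist_force: [0.2, -1.8, -3.3]
gripper_width: 0.0113
finger_force: 33.9
```

jog_arm([
  [[0, 0, 0], [0, 0, 0]],
  [[0, 0, 0], [0, 0, 0]],
  [[0, 0, 0], [0, 0, 0]],
  [[0, 0, 0], [0, 0, 0]],
  [[0, 0, -20], [0, 0, 0]],
  [[0, 0, -40], [0, 0, 0]],
  [[0, 0, -40], [0, 0, 0]],
  [[0, -40, 0], [0, 0, 0]],
  [[0, -40, 0], [0, 0, 0]],
  [[0, -40, 0], [0, 0, 0]],
  [[0, 0, 0], [0, 0, 0]],
  [[0, 0, 0], [0, 0, 0]],
  [[0, 0, 0], [0, 0, 0]],
], fingers=45)

```text
t: 80.2
ee_pos: [0.4147, 0.2778, 0.3792]
tcp_rot: [[0.056, 0.998, 0.001], [0.998, -0.056, 0.0], [0.0, 0.001, -1.0]]
wrist_force: [0.3, -0.6, -0.3]
gripper_width: 0.0449
finger_force: 0.0
```

```bash
python3 - <<'E'
from h import *
b=camera("side")[:,:,::-1];a=camera("top")[:,:,::-1]
f=lambda i:cv2.resize(i,(400,400),interpolation=cv2.INTER_CUBIC)
cv2.imwrite("pics/n6.png",np.hstack([f(b[125:185,220:280]),f(a[140:250,95:205])]))
q=np.array([.5336,.2712,.107]);print('bar underside expected',proj("side",q+[0,-.025,0]),proj("side",q+[0,-.025,.0115]))
print(b.astype(int).max(2)[134:156,240:248])
E
```

```text
bar underside expected [244.23734834 144.44858387] [244.22543123 141.626169  ]
[[ 84  84  84  85  85  85  85  84]
 [ 39  40  40  40  41  41  42  42]
 [ 33  33  33  35  36  33  33  33]
 [ 32  31  36  46  47  40  34  32]
 [ 34  34  40  50  52  43  33  34]
 [ 33  37  42  52  52  43  35  34]
 [ 34  36  42  52  53  42  35  33]
 [ 31  34  41  46  45  37  34  33]
 [ 31  34  41  40  39  34  32  33]
 [ 32  32  40  45  52  46  35  34]
 [ 31  35  55  84  92  71  44  34]
 [ 32  43  85 129 131  85  43  33]
 [ 31  45  93 141 142  89  42  31]
 [ 31  45  93 142 143  89  41  31]
 [ 32  42  89 142 142  89  40  30]
 [ 31  41  87 142 142  90  41  32]
 [ 32  41  88 142 142  90  42  31]
 [ 34  45  89 142 144  92  50  33]
 [ 36  50  85 133 133  89  55  37]
 [ 37  48  61  86  87  66  53  39]
 [ 34  41  44  47  49  47  43  35]
 [ 33  39  40  42  41  41  40  33]]
```

View pics/n6.png

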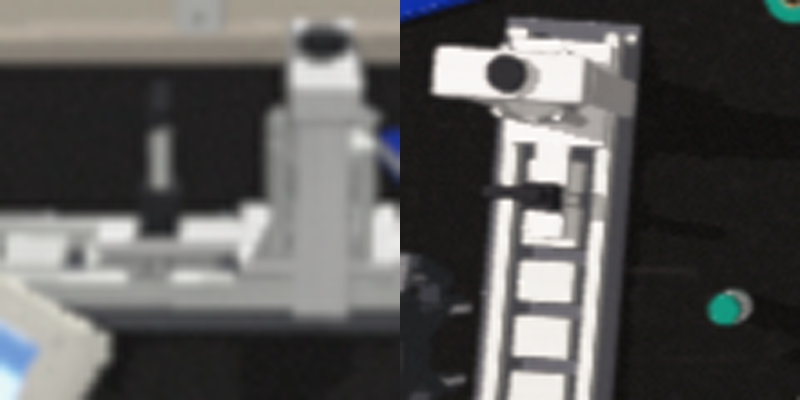

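The stem's top edge is at row 144, matching the predicted fully-down bar (144.4; raised would be 141.6). The nest is under the head and the gripper is clear, so I'm handing in.

```bash
python3 -c "
from rig import env
print(env.close_job())"
```

```text
the job is handed in; nothing more can be done
None
```

The job is handed in and no verdict came back: the last pictures show the cell body, three spacers and top disc stacked flat, the carriage at the measuring notch with the bar fully down, and the vial where it stood (tape not measured).

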